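Put the repaired module away in the slide-out tray

TASK

The repaired module is finished: draw the vise's sliding jaw open, lift the module out and set it down flat, right way up, in the extended tray. Then press the release lever on the tray's right-hand slide without overloading it, and ease the tray gently, fully home into its housing with the module in it. Don't drop the module, and leave the other things on the bench where they are.

Things in the scene. Friction and masses are not known exactly. Their poses are not given: they have to be found in the camera images.
- housing: Grey half-rack housing, fixed, 215 mm wide, 138 high, 230 deep; on it a bench meter (141 to 227 mm above the bench). Origin: bench level, middle of the mouth, the open front face (its plane x = 0). +x runs into the housing (the way the tray goes home), y left, z up. The meter overhangs the mouth by 12 mm, so an upright gripper has no room over the lever's tab. The mouth is open up to 110 mm.
- tray (a joint): How far the tray has gone in on its full-extension slides, m, along the housing's +x: 0 = run out, where the lock keeps it from going in; 0.160 = fully home. It starts at -0.003 (the outer end stop) to 0. Tray 1.6 kg, friction 2.5 N plus damping; it stays where it is left.
- tray_floor (a point): Centre of the upper face of the tray's floor, 40 mm above the bench; rides with the tray, axes as the housing's. Inside, the floor is 157 mm long (x) by 144 mm wide (y); side and rear walls rise 26 mm above it. The grey front panel stands 80 to 86 mm before this point (-x), 215 mm wide, top 108 mm above the bench.
- tray_handle (a point): Middle of the tray's bow handle: level round steel bar about 10 mm thick, 110 mm long (y), 35 mm before the front panel's face, 66 mm above the bench. Rides with the tray, axes as the housing's. Pushing here along the housing's +x closes the tray; when home the bar is 41 mm before the mouth.
- lever (a joint): Angle of the steel release lever, rad: 0 = up (its spring holds it there), 0.135 = down on its stop. The lock lets go beyond about 0.10 (tab down 6 mm; stop at 8.6 mm). At the tab the spring takes 2.5 N at first, 6.5 N at the stop, then it is rigid; over 28 N bends it. Keep it down until the tray is 8 mm in (tray above 0.008); let go, it springs up again and rides in with the tray.
- lever_tab (a point): Mid-top of the lever's thumb tab if it were straight: 83 mm above the bench, 89 mm right of the tray's middle, 26 mm before the mouth when locked out. Tab 18 by 18 mm, sloping up 5 degrees towards the housing, rides with the lever (pivot 64 mm nearer the robot). Bent by use, the real tab stands up to 7 mm higher or lower: feel for it. From 43 mm before the mouth a cover hides the arm.
- vise: Fixed board vise: steel base 205 by 90 mm, aluminium jaws 120 mm long (y), tops 53 mm high. Origin: bench level, middle between the closed jaws. Fixed jaw at +x, sliding jaw at -x. Each jaw's groove has a lip over the plate's long edge by 4 mm (lip edges at x = 34 and -34 mm): with the jaw open, move the module 7 to 12 mm to -x, out of the fixed groove, then lift. Rests under the plate hold it up.
- jaw (a joint): Opening of the vise's sliding jaw, m: 0 = closed on the module as at the start, 0.040 = fully open, along the vise's -x. Slides stiffly (4 N plus damping) and stays where it is left.
- jaw_lug (a point): Centre of the top of the upright grip lug on the sliding jaw: a block 24 mm wide (vise y), 14 mm thick (vise x), 45 mm high, standing on the jaw's 53 mm high top; this point is 98 mm above the bench. Axes parallel to the vise's.
- module: The repaired module, 0.2 to 0.5 kg: an aluminium base plate with a green board, together 76 mm (x) by 110 mm (y) by 5 mm, and in its middle a black finned heat sink 44 mm (x) by 46 mm (y), its top 39 mm above the underside. Grip it by the heat sink. Origin: centre of the underside; z up. It starts clamped with its underside 41 mm above the bench.
- spool: Bystander: solder spool, 64 mm across, 44 mm high, origin under its centre.
- flux: Bystander: small white bottle with a black cap, 42 mm across, 95 mm high, origin under its centre.
- relay: Bystander: blue relay block 62 by 30 by 34 mm high, origin under its centre.
- screwdriver: Bystander: screwdriver 180 mm long lying flat, origin under its middle.
- transformer: Bystander: small transformer about 60 by 56 by 46 mm high, origin under its centre.
- meter: Bystander: black hand-held meter 78 by 150 by 34 mm lying flat, origin under its centre.

How it is judged:
By the outcome, as a careful person would: the job done as asked, in the order asked, and still so for the second after the job is handed in, with the robot touching nothing.
It also fails if it takes over 64 s, if anything falls off the work surface, if the arm or the gripper's body presses on something with over 40 N, if the wrist force passes 120 N, or if a joint passes its speed limit or range.

ROBOT

A 6-joint arm with a two-finger parallel gripper is mounted at the origin on the work surface. World frame = base frame: x ahead of the robot, y to its left, z up, the work surface at z = 0. Lengths are in m, angles in degrees, forces in N, time in s.
With the tool pointing down it reaches from about 0.3 to 0.75 m from the base axis. Payload 8.5 kg.
Tool frame: the origin (TCP) lies on the centre line of the jaws, within the pads' length; the fingertips stand 19 mm ahead of it and the grasp point (between the pads) is the TCP (env.tcp_to_tips is the z of the fingertips in the tool frame, in m); z points along the fingers, y is the line along which they close (so a half turn about z gives the same grasp; the last joint's range is limited). The gripper opens to 85 mm and grips with 20 to 120 N. Pads are 22 mm wide; open, the fingers measure 114 mm over their backs; the gripper's body (76 mm by 85 mm) begins 54 mm behind the grasp point. The pads swing forward as they close: fully open they stand 13 mm farther back than shut.
Start: joints at [-88.826, 21.807, 74.336, -0, 83.858, -12.336], TCP at [0.128, -0.535, 0.226] pointing down, gripper open.
Joint ranges: [-178.18, 178.18], [-50.72, 133.34], [12.68, 142.11], [-81.47, 261.47], [9.98, 163.14], [-165.26, 165.26]. Speed limits (degrees/s): [136.94, 136.94, 180, 180, 180, 180].

INTERFACE

Orientations are given as a 3x3 rotation matrix whose columns are the frame's x, y, z axes.
In Python, from rig import env gives the robot as it stands.
- The arm moves only by the tool servo_tool, never from a script. Its argument "steps" is a list of rows, each an object of numbers: "tx", "ty", "tz": the shift along the world's x, y, z in cm; "yaw": the turn about the world's z in degrees; "claw": the finger opening in cm, from 0 to 8.54. In form: [{"tx": .., "ty": .., "tz": .., "yaw": .., "claw": ..}, ...]. A call has 1 to 20 rows; each row shifts and turns the commanded pose from where the row before left it; what a row does not reach is not made up. A row lasts 1/10 s, in which the tool goes at most 50 mm and 8.59 degrees, less where a joint would pass 70% of its speed; a pose out of reach is approached as far as the arm can. A call with a gripper value outside its range is refused whole. The fingers move at their own pace and stop on an object; "newtons" is the grip in N (left out, the last holds). Time passes only in rows, so rows that do not move let the fingers close. It gives the time, the measured TCP pose, the force, the opening and the grip force at its end, in the units of the state.
- env.observe(): the state, without advancing time (a new reading comes with each control period).
- env.get_image(name): name is "scene" or "top" or "wrist"; returns (picture, depth): 384x512x3 uint8, red, green, blue; 384x512 float32, m along the optical axis (not along the pixel's ray), 0 where there is no reading.
- env.camera_model(name): a dict with "fovy" (degrees; the focal length in pixels is half the picture's height over the tangent of half this angle, whatever the lens; pixels are square), "cx", "cy" (the principal point, pixels), "dist_coeffs" ([k1, k2, p1, p2, k3] as OpenCV has them; the pictures are not rectified), "T" (4x4, takes a point from camera to world coordinates). Camera axes: x right, y down, z forward; pixel columns grow to the right and rows downward; lengths in m; the calibration is good to about 2 mm. A picture is of the moment at which its call begins: read the wrist's pose just before it. camera_model takes no time and is no camera call; for the wrist camera it gives the pose at the moment of the call.
- env.close_job(): hands the job in; it is judged then, once.
The state is a dict: "time_s": time; "q": joint angles; "qvel": joint speeds; "joint_efforts": joint torques, N m; "position": TCP position; "tool_rot": TCP orientation; "ft_force": force on the tool from outside, world axes, zero at the start; "wrist_torque": the same for the moment, N m; "grip_width": finger opening in m; "gripper_force": force on a finger pad.
Only numpy, scipy, OpenCV 4.12 (cv2) and the standard library are available. Lean on these libraries where they do the work, as an engineer would, in place of code of your own. Each camera call takes 0.05 s, during which the arm holds its last target. There are 200 camera calls.

## Working session

There is one attempt and no reset: what is moved stays moved. The work goes in short steps, Python scripts to look and compute and a tool call to move; the robot and the scene stay as the last step left them, time stands still between calls to the robot, and variables do not carry over. Pictures are saved under pics/ and viewed, at most 10 in all, crops included, and the job is handed in when it is done.

Besides the shell and the picture viewer there is one more tool, called after "Call:" as name(argument=value, ...), one argument or row to a line, values as JSON. servo_tool: Moves the arm, as the interface text tells. Its arguments: {"type":"object","properties":{"steps":{"type":"array"},"newtons":{"type":"number"}},"required":["steps"]}

```bash
mkdir -p pics; ls
cat > h.py <<'E'
import numpy as np, cv2
from rig import env
def snap(n):
    m=env.camera_model(n); im,d=env.get_image(n); return im,d,m
def pts(d,m):
    f=192/np.tan(np.radians(m['fovy']/2)); K=np.array([[f,0,m['cx']],[0,f,m['cy']],[0,0,1]])
    h,w=d.shape; u,v=np.meshgrid(np.arange(w),np.arange(h))
    n=cv2.undistortPoints(np.stack([u,v],-1).reshape(-1,1,2).astype(np.float64),K,np.array(m['dist_coeffs'])).reshape(h,w,2)
    P=np.dstack([n*d[...,None],d]); T=np.array(m['T'])
    W=P@T[:3,:3].T+T[:3,3]; W[d==0]=np.nan
    return W
E
python3 - <<'E'
from h import *
for n in ['top','scene']:
    im,d,m=snap(n); np.savez(n+'.npz',im=im,W=pts(d,m)); cv2.imwrite(f'pics/{n}0.png',im[...,::-1]); print(n,np.round(m['T'],3).tolist(),m['fovy'],(d>0).mean())
E
```

```text
pics
top [[0.009, -0.998, 0.066, 0.509], [-1.0, -0.009, 0.005, -0.045], [-0.004, -0.066, -0.998, 1.316], [0.0, 0.0, 0.0, 1.0]] 52.04379009464885 0.9958597819010416
scene [[0.122, 0.633, -0.765, 1.714], [0.992, -0.089, 0.085, -0.158], [-0.014, -0.769, -0.639, 1.035], [0.0, 0.0, 0.0, 1.0]] 45.522299984303906 0.9959360758463541
```

View pics/top0.png

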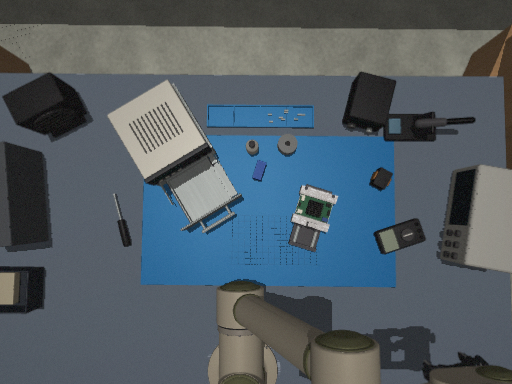

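View pics/scene0.png

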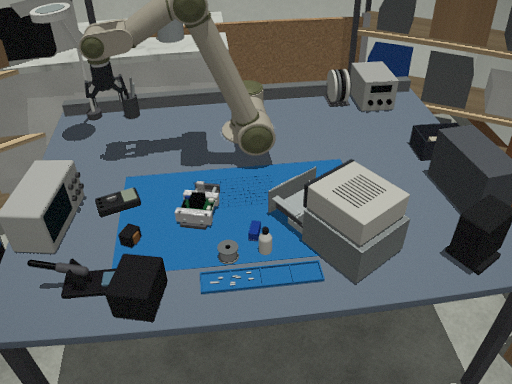

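The top view shows the housing and tray at upper left, yawed about 30°, with the handle near (218,220). The vise is near (314,212) with its sliding jaw towards the robot. I'll take the poses from depth slices.

Run:
```python
from h import *
z=np.load('top.npz'); W=z['W']; im=z['im'].astype(int)
def rect(mask,name):
    n,l,s,c=cv2.connectedComponentsWithStats(mask.astype(np.uint8))
    for i in range(1,n):
        if s[i,4]<12: continue
        p=W[l==i]; r=cv2.minAreaRect((p[:,:2]*1000).astype(np.float32)); print(name,s[i].tolist(),np.round(r[0],1),np.round(r[1],1),round(r[2],1),'z',np.round(np.median(p[:,2]),4))
def box(x0,x1,y0,y1):
    b=np.zeros(W.shape[:2],bool); b[y0:y1,x0:x1]=1; return b
Z=W[...,2]
B=box(100,245,75,245)
rect(B&(Z>.215)&(Z<.24),'metertop')
rect(B&(Z>.095)&(Z<.12),'panel108')
rect(B&(Z>.05)&(Z<.08),'handle')
rect(B&(Z>.03)&(Z<.046),'floor')
V=box(280,345,175,255)
rect(V&(Z>.045)&(Z<.06),'jaws')
rect(V&(Z>.068)&(Z<.09),'hs')
rect(V&(Z>.09)&(Z<.11),'lug')
rect(V&(Z>.01)&(Z<.06),'vise')
g=(im[...,1]>im[...,0]+15)&(im[...,1]>im[...,2]+10)&V
rect(g,'green')
print(env.observe()['ft_force'],env.tcp_to_tips)
```

```text
metertop [107, 80, 102, 104, 5677] [735.4 238.9] [229.3 203. ] 32.2 z 0.2261
panel108 [180, 194, 61, 37, 158] [508.9  98.1] [  7.6 212.1] 31.7 z 0.1081
handle [166, 150, 70, 73, 460] [589.5 131.8] [158.4 186.3] 31.5 z 0.0677
handle [157, 183, 7, 8, 12] [589.2 264.6] [24.1  8.3] 48.6 z 0.0529
handle [197, 204, 38, 29, 178] [490.2  86.1] [ 40.5 119. ] 31.9 z 0.0702
floor [168, 159, 63, 63, 2050] [580.9 143.8] [153.6 143.4] 31.8 z 0.0402
floor [159, 182, 10, 15, 16] [581.5 260.7] [54.3  4.7] 33.7 z 0.0372
jaws [291, 185, 47, 47, 1074] [ 523.5 -228.2] [120.9 121.6] 73.5 z 0.0527
hs [307, 200, 18, 18, 109] [ 523.9 -226.5] [46.2 44. ] 73.5 z 0.0801
lug [307, 222, 9, 7, 41] [ 473.  -212.5] [23.5 14.7] 72.1 z 0.0987
vise [288, 184, 50, 68, 1849] [ 494.4 -219.6] [120.9 205.4] 73.5 z 0.0478
green [296, 196, 36, 25, 326] [ 524.  -226.5] [105.3  66. ] 73.2 z nan
[-0.10984757 -1.15319817 -0.10075184] 0.019
```

```bash
cat >> h.py <<'E'
def fr(o,yaw): 
    c,s=np.cos(np.radians(yaw)),np.sin(np.radians(yaw)); return np.array(o),np.array([[c,-s],[s,c]])
FL,RH=fr([.5794,.1418],31.8)   # tray floor (run out)
M=FL+RH@[.08,0]
VO,RV=fr([.524,-.227],-16.5)
def st():
    o=env.observe(); R=np.array(o['tool_rot']); 
    print('t',round(o['time_s'],2),'p',np.round(np.array(o['position'])*1000,1),'yawy',round(np.degrees(np.arctan2(R[1,1],R[0,1])),2),'F',np.round(o['ft_force'],1),'w',round(o['grip_width']*1000,1),'gf',round(o['gripper_force'],1),'q',np.round(o['q'],0))
    return o
E
python3 - <<'E'
from h import *
st()
for n in ['top','scene']:
    W=np.load(n+'.npz')['W']; P=W.reshape(-1,3); L=(P[:,:2]-M)@RH
    print(n)
    for x in range(-180,0,8):
        r=[]
        for y in range(-116,-60,8):
            k=(abs(L[:,0]*1000-x)<4)&(abs(L[:,1]*1000-y)<4); r.append(int(np.nanmax(P[k,2])*1000) if k.any() else -1)
        print(x,r)
v=lambda p:print(np.round(np.array(p)*1000,1))
v(M);v(M+RH@[-.026,-.089]);v(M+RH@[-.201,0])
E
```

```text
t 0.1 p [ 128.5 -534.5  225.1] yawy -76.49 F [-0.1 -1.2 -0.1] w 85.4 gf 0.0 q [-89.  22.  74.   0.  84. -12.]
top
-180 [5, 3, 4, 3, 3, 3, 3]
-172 [2, 6, 4, 4, 6, 5, 9]
-164 [2, 107, 113, 109, 110, 109, 111]
-156 [6, 2, 81, 76, 112, 74, 107]
-148 [8, 6, 83, 83, 83, 81, 45]
-140 [5, 3, 80, 84, 83, 81, 42]
-132 [3, 7, 81, 82, 82, 79, 43]
-124 [8, 6, 84, 82, 83, 81, 43]
-116 [5, 2, 80, 83, 84, 82, 45]
-108 [4, 6, 84, 83, 80, 82, 46]
-100 [2, 4, 81, 84, 80, 80, 42]
-92 [2, 5, 79, 85, 84, 83, 44]
-84 [7, 5, 82, 82, 82, 83, 38]
-76 [7, 1, 80, 83, 82, 81, 63]
-68 [1, 2, 83, 82, 82, 81, 46]
-60 [2, 5, 81, 82, 84, 81, 42]
-52 [4, 2, 82, 83, 83, 78, 44]
-44 [7, 3, 77, 81, 86, 82, 42]
-36 [6, 3, 50, 88, 86, 66, 44]
-28 [5, 5, 88, 89, 87, 82, 48]
-20 [5, 4, 88, 90, 88, 66, 40]
-12 [4, 3, 226, 230, 228, 226, 225]
-4 [6, 77, 230, 232, 229, 227, 230]
scene
-180 [1, 4, 2, -742, -745, -745, -749]
-172 [4, 4, 1, 3, -744, 0, 0]
-164 [4, 109, 105, 108, 100, 108, 108]
-156 [1, 108, 107, 110, 110, 105, 110]
-148 [1, 5, 80, 80, 81, 77, 1]
-140 [2, 3, 83, 79, 78, 80, 4]
-132 [2, 2, 80, 81, 81, 79, 3]
-124 [2, 5, 79, 81, 81, 77, 4]
-116 [3, 5, 80, 81, 80, 77, 3]
-108 [4, 0, 81, 79, 83, 75, 3]
-100 [2, 4, 82, 79, 82, 81, -754]
-92 [1, 4, 80, 81, 81, 81, -749]
-84 [2, 3, 79, 85, 80, 79, -750]
-76 [6, 1, 83, 78, 83, 80, -743]
-68 [6, 2, 82, 81, 82, 79, -750]
-60 [2, 48, 79, 80, 81, 80, -742]
-52 [1, 37, 80, 79, 79, 80, -748]
-44 [2, 55, 81, 82, 81, 80, -746]
-36 [4, 3, 83, 82, 43, -1, -747]
-28 [3, 4, 88, 85, 85, 30, -748]
-20 [4, 40, 86, 89, 86, -742, -745]
-12 [5, 49, 171, 73, 223, -740, -740]
-4 [2, 219, 229, 229, 227, 227, 228]
[647.4 184. ]
[672.2  94.6]
[476.6  78. ]
```

Call:
servo_tool(
  steps=[
    {"tx": 2.9,"ty": 2.7,"yaw": 5,"claw": 3.2},
    {"tx": 2.9,"ty": 2.7,"yaw": 5,"claw": 3.2},
    {"tx": 2.9,"ty": 2.7,"yaw": 5,"claw": 3.2},
    {"tx": 2.9,"ty": 2.7,"yaw": 5,"claw": 3.2},
    {"tx": 2.9,"ty": 2.7,"yaw": 5,"claw": 3.2},
    {"tx": 2.9,"ty": 2.7,"yaw": 5,"claw": 3.2},
    {"tx": 2.9,"ty": 2.7,"yaw": 5,"claw": 3.2},
    {"tx": 2.9,"ty": 2.7,"yaw": 5,"claw": 3.2},
    {"tx": 2.9,"ty": 2.7,"yaw": 5,"claw": 3.2},
    {"tx": 2.9,"ty": 2.7,"yaw": 5,"claw": 3.2},
    {"tx": 2.9,"ty": 2.7,"yaw": 5,"claw": 3.2},
    {"tx": 2.6,"ty": 2.5,"yaw": 5,"claw": 3.2},
    {"claw": 3.2},
    {"claw": 3.2},
  ],
  newtons=40,
)

```text
invalid input at $.steps[0]: expected keys tx, ty, tz, yaw, claw
```

Run:
```python
from h import *
o=st()
im,d,m=snap('wrist'); W=pts(d,m); cv2.imwrite('pics/w1.png',im[...,::-1])
T=np.array(m['T']);R=np.array(o['tool_rot']); print('cam in tool',np.round(R.T@(T[:3,3]-o['position']),3), 'axis',np.round(R.T@T[:3,2],2))
Z=W[...,2]
for n,a,b in [('lug',.09,.104),('hs',.072,.088)]:
    k=((Z>a)&(Z<b)).astype(np.uint8); k=cv2.morphologyEx(k,cv2.MORPH_OPEN,np.ones((3,3)))
    c,l,s,_=cv2.connectedComponentsWithStats(k)
    for i in range(1,c):
        if s[i,4]>200:
            p=W[l==i]; r=cv2.minAreaRect((p[:,:2]*1000).astype(np.float32)); print(n,s[i],r,np.median(p[:,2]))
```

```text
t 0.1 p [ 128.5 -534.5  225.1] yawy -76.49 F [-0.1 -1.2 -0.1] w 85.4 gf 0.0 q [-89.  22.  74.   0.  84. -12.]
cam in tool [ 0.07   0.001 -0.148] axis [-0.28 -0.    0.96]
lug [465   0  47  31 449] ((351.4449462890625, -721.8522338867188), (61.05590057373047, 2.951225996017456), 80.17284393310547) 0.0963927310088134
hs [445   0  67  44 704] ((350.64422607421875, -725.4060668945312), (91.34342956542969, 3.3522205352783203), 80.31769561767578) 0.07960635389460569
```

Call:
servo_tool(
  steps=[
    {"tx": 2.9,"ty": 2.7,"tz": 0,"yaw": 5,"claw": 3.2},
    {"tx": 2.9,"ty": 2.7,"tz": 0,"yaw": 5,"claw": 3.2},
    {"tx": 2.9,"ty": 2.7,"tz": 0,"yaw": 5,"claw": 3.2},
    {"tx": 2.9,"ty": 2.7,"tz": 0,"yaw": 5,"claw": 3.2},
    {"tx": 2.9,"ty": 2.7,"tz": 0,"yaw": 5,"claw": 3.2},
    {"tx": 2.9,"ty": 2.7,"tz": 0,"yaw": 5,"claw": 3.2},
    {"tx": 2.9,"ty": 2.7,"tz": 0,"yaw": 5,"claw": 3.2},
    {"tx": 2.9,"ty": 2.7,"tz": 0,"yaw": 5,"claw": 3.2},
    {"tx": 2.9,"ty": 2.7,"tz": 0,"yaw": 5,"claw": 3.2},
    {"tx": 2.9,"ty": 2.7,"tz": 0,"yaw": 5,"claw": 3.2},
    {"tx": 2.9,"ty": 2.7,"tz": 0,"yaw": 5,"claw": 3.2},
    {"tx": 2.6,"ty": 2.5,"tz": 0,"yaw": 5,"claw": 3.2},
    {"tx": 0,"ty": 0,"tz": 0,"yaw": 0,"claw": 3.2},
    {"tx": 0,"ty": 0,"tz": 0,"yaw": 0,"claw": 3.2},
  ],
  newtons=40,
)

```text
time_s: 1.55
position: [0.4736, -0.2123, 0.2253]
tool_rot: [[0.283, 0.959, -0.001], [0.959, -0.283, 0.0], [-0.0, -0.001, -1.0]]
ft_force: [0.6, 0.7, -0.2]
grip_width: 0.0321
gripper_force: 0.0
```

```bash
cat >> h.py <<'E'
def look(name,slices,mn=200):
    o=st(); im,d,m=snap('wrist'); W=pts(d,m); cv2.imwrite(f'pics/{name}.png',im[...,::-1]); Z=W[...,2]
    for n,a,b in slices:
        k=((Z>a)&(Z<b)).astype(np.uint8); k=cv2.morphologyEx(k,cv2.MORPH_OPEN,np.ones((3,3)))
        c,l,s,_=cv2.connectedComponentsWithStats(k)
        for i in range(1,c):
            if s[i,4]>mn:
                p=W[l==i]; r=cv2.minAreaRect((p[:,:2]*1000).astype(np.float32)); print(n,s[i],np.round(r[0],1),np.round(r[1],1),round(r[2],1),np.round(np.median(p,0)*1000,1))
    return im,W
E
python3 - <<'E'
from h import *
look('w1',[('lug',.09,.104),('hs',.072,.088)])
E
```

```text
t 1.55 p [ 473.6 -212.3  225.3] yawy -16.44 F [ 0.6  0.7 -0.2] w 32.1 gf 0.0 q [-37.  19.  79.  -0.  82. -21.]
lug [248 171  14  24 334] [ 474.6 -212.2] [24.8 14. ] 73.9 [ 474.8 -211.2   97. ]
```

View pics/w1.png

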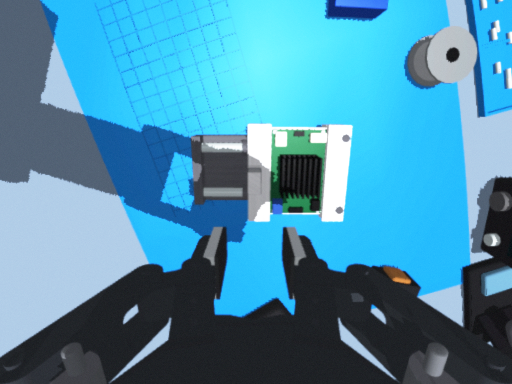

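The wrist view shows the lug at (255,183), midway between the fingers (columns 215 and 293). I'll descend and grip it.

Call:
servo_tool(
  steps=[
    {"tx": 0,"ty": 0,"tz": -3,"yaw": 0,"claw": 3.2},
    {"tx": 0,"ty": 0,"tz": -3,"yaw": 0,"claw": 3.2},
    {"tx": 0,"ty": 0,"tz": -3,"yaw": 0,"claw": 3.2},
    {"tx": 0,"ty": 0,"tz": -2,"yaw": 0,"claw": 3.2},
    {"tx": 0,"ty": 0,"tz": -1.3,"yaw": 0,"claw": 3.2},
    {"tx": 0,"ty": 0,"tz": 0,"yaw": 0,"claw": 0.8},
    {"tx": 0,"ty": 0,"tz": 0,"yaw": 0,"claw": 0.8},
    {"tx": 0,"ty": 0,"tz": 0,"yaw": 0,"claw": 0.8},
    {"tx": 0,"ty": 0,"tz": 0,"yaw": 0,"claw": 0.8},
    {"tx": 0,"ty": 0,"tz": 0,"yaw": 0,"claw": 0.8},
  ],
  newtons=40,
)

```text
time_s: 2.6
position: [0.4736, -0.2129, 0.1032]
tool_rot: [[0.284, 0.959, 0.001], [0.959, -0.284, -0.001], [-0.0, 0.001, -1.0]]
ft_force: [0.4, 0.4, -0.1]
grip_width: 0.008
gripper_force: 0.0
```

Run:
```python
from h import *
look('w2',[('lug',.09,.104)],60)
```

```text
t 2.6 p [ 473.6 -212.9  103.2] yawy -16.49 F [ 0.4  0.4 -0.1] w 8.0 gf 0.0 q [-37.  26.  90.   0.  64. -21.]
lug [242 209  24  39 710] [ 474.  -211.9] [24.5 14.5] 72.6 [ 474.9 -207.9   97.2]
```

View pics/w2.png

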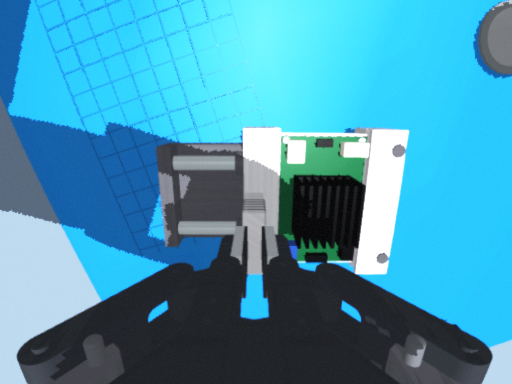

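The gap between the fingers looks narrower than the lug, so the tips may be above its top. I'll check their heights in the depth image.

Run:
```python
from h import *
im,d,m=snap('wrist'); W=pts(d,m); o=env.observe(); R=np.array(o['tool_rot'])
L=(W-o['position'])@R*1000
for r in range(206,262,6):
    print(r,[tuple(np.round(L[r,c]).astype(int)) for c in (238,244,250,255,260,266,272)])
```

```text
206 [(np.int64(-12), np.int64(-14), np.int64(90)), (np.int64(13), np.int64(-6), np.int64(17)), (np.int64(13), np.int64(-2), np.int64(17)), (np.int64(13), np.int64(1), np.int64(17)), (np.int64(13), np.int64(4), np.int64(18)), (np.int64(2), np.int64(10), np.int64(50)), (np.int64(1), np.int64(15), np.int64(51))]
212 [(np.int64(-18), np.int64(-14), np.int64(90)), (np.int64(13), np.int64(-6), np.int64(6)), (np.int64(13), np.int64(-2), np.int64(5)), (np.int64(13), np.int64(1), np.int64(7)), (np.int64(13), np.int64(4), np.int64(7)), (np.int64(-3), np.int64(10), np.int64(50)), (np.int64(-3), np.int64(15), np.int64(50))]
218 [(np.int64(-19), np.int64(-14), np.int64(78)), (np.int64(9), np.int64(-6), np.int64(6)), (np.int64(9), np.int64(-2), np.int64(6)), (np.int64(9), np.int64(1), np.int64(6)), (np.int64(9), np.int64(4), np.int64(5)), (np.int64(-8), np.int64(10), np.int64(50)), (np.int64(-8), np.int64(15), np.int64(50))]
224 [(np.int64(-22), np.int64(-14), np.int64(72)), (np.int64(5), np.int64(-6), np.int64(6)), (np.int64(5), np.int64(-2), np.int64(6)), (np.int64(5), np.int64(1), np.int64(5)),
[... 1306 characters left out ...]
.int64(6), np.int64(-35)), (np.int64(10), np.int64(9), np.int64(-35))]
254 [(np.int64(10), np.int64(-7), np.int64(-41)), (np.int64(10), np.int64(-4), np.int64(-41)), (np.int64(-40), np.int64(-3), np.int64(50)), (np.int64(-40), np.int64(1), np.int64(50)), (np.int64(-41), np.int64(6), np.int64(51)), (np.int64(10), np.int64(6), np.int64(-40)), (np.int64(10), np.int64(9), np.int64(-41))]
260 [(np.int64(11), np.int64(-6), np.int64(-47)), (np.int64(8), np.int64(-4), np.int64(-43)), (np.int64(-46), np.int64(-3), np.int64(50)), (np.int64(-46), np.int64(1), np.int64(52)), (np.int64(-46), np.int64(6), np.int64(51)), (np.int64(8), np.int64(6), np.int64(-43)), (np.int64(12), np.int64(8), np.int64(-49))]
```

The depth image shows the finger faces ending about 12 mm behind the reported TCP, so the tips are at about 115 mm, above the 98 mm lug top. That is some 30 mm higher than `tcp_to_tips` says. I'll reopen, go lower and check the contact.

Call:
servo_tool(
  steps=[
    {"tx": 0,"ty": 0,"tz": 0,"yaw": 0,"claw": 3.2},
    {"tx": 0,"ty": 0,"tz": 0,"yaw": 0,"claw": 3.2},
    {"tx": 0,"ty": 0,"tz": 0,"yaw": 0,"claw": 3.2},
    {"tx": 0,"ty": 0,"tz": 0,"yaw": 0,"claw": 3.2},
    {"tx": 0,"ty": 0,"tz": -0.7,"yaw": 0,"claw": 3.2},
    {"tx": 0,"ty": 0,"tz": -0.7,"yaw": 0,"claw": 3.2},
    {"tx": 0,"ty": 0,"tz": -0.7,"yaw": 0,"claw": 3.2},
    {"tx": 0,"ty": 0,"tz": -0.7,"yaw": 0,"claw": 3.2},
    {"tx": 0,"ty": 0,"tz": 0,"yaw": 0,"claw": 0.8},
    {"tx": 0,"ty": 0,"tz": 0,"yaw": 0,"claw": 0.8},
    {"tx": 0,"ty": 0,"tz": 0,"yaw": 0,"claw": 0.8},
    {"tx": 0,"ty": 0,"tz": 0,"yaw": 0,"claw": 0.8},
    {"tx": 0,"ty": 0,"tz": 0,"yaw": 0,"claw": 0.8},
  ],
  newtons=40,
)

```text
time_s: 4.0
position: [0.4732, -0.2126, 0.074]
tool_rot: [[0.284, 0.959, -0.001], [0.959, -0.284, 0.001], [0.0, -0.001, -1.0]]
ft_force: [2.1, -1.8, -14.4]
grip_width: 0.0128
gripper_force: 40.4
```

Call:
servo_tool(
  steps=[
    {"tx": -0.25,"ty": 0.07,"tz": 0,"yaw": 0,"claw": 0.8},
    {"tx": -0.35,"ty": 0.1,"tz": 0,"yaw": 0,"claw": 0.8},
    {"tx": -0.35,"ty": 0.11,"tz": 0,"yaw": 0,"claw": 0.8},
    {"tx": -0.35,"ty": 0.1,"tz": 0,"yaw": 0,"claw": 0.8},
    {"tx": -0.35,"ty": 0.11,"tz": 0,"yaw": 0,"claw": 0.8},
    {"tx": -0.35,"ty": 0.1,"tz": 0,"yaw": 0,"claw": 0.8},
    {"tx": -0.35,"ty": 0.11,"tz": 0,"yaw": 0,"claw": 0.8},
    {"tx": -0.35,"ty": 0.1,"tz": 0,"yaw": 0,"claw": 0.8},
    {"tx": -0.35,"ty": 0.1,"tz": 0,"yaw": 0,"claw": 0.8},
    {"tx": -0.35,"ty": 0.1,"tz": 0,"yaw": 0,"claw": 0.8},
    {"tx": -0.3,"ty": 0.09,"tz": 0,"yaw": 0,"claw": 0.8},
    {"tx": 0,"ty": 0,"tz": 0,"yaw": 0,"claw": 0.8},
  ],
)

```text
time_s: 5.2
position: [0.4353, -0.2012, 0.0741]
tool_rot: [[0.284, 0.959, -0.002], [0.959, -0.284, 0.002], [0.001, -0.003, -1.0]]
ft_force: [1.5, -0.4, -25.1]
grip_width: 0.0133
gripper_force: 39.3
```

Run:
```python
from h import *
look('w3',[('lug',.09,.104),('hs',.072,.088)],60)
```

```text
t 5.2 p [ 435.3 -201.2   74.1] yawy -16.49 F [  1.5  -0.4 -25.1] w 13.3 gf 39.3 q [-39.  25.  98.  -0.  57. -22.]
lug [ 215  227   79   47 1770] [ 435.9 -196.6] [29.5 31.2] 35.0 [ 436.8 -195.8   97.2]
hs [ 366  196   88   76 5434] [ 525.  -226.2] [47.1 45.5] 72.8 [ 524.8 -224.1   78. ]
hs [242 215  27  11 259] [ 439.8 -189.7] [ 2.1 14.8] 72.5 [ 439.9 -189.4   81. ]
```

View pics/w3.png

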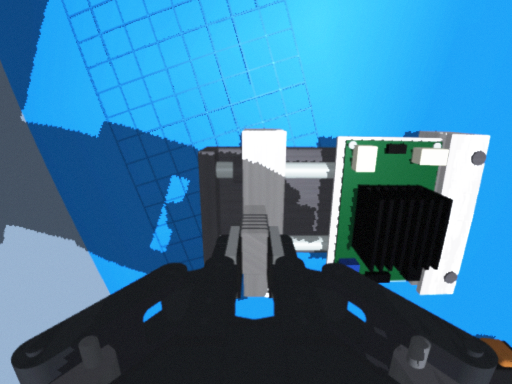

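The picture shows the jaw open by about 39.5 mm and the module still in the fixed groove, with the heat sink at (405,228). I'll release the lug and go above the heat sink.

Call:
servo_tool(
  steps=[
    {"tx": 0,"ty": 0,"tz": 0,"yaw": 0,"claw": 3.4},
    {"tx": 0,"ty": 0,"tz": 0,"yaw": 0,"claw": 3.4},
    {"tx": 0,"ty": 0,"tz": 0,"yaw": 0,"claw": 3.4},
    {"tx": 0,"ty": 0,"tz": 2,"yaw": 0,"claw": 3.4},
    {"tx": 0,"ty": 0,"tz": 3,"yaw": 0,"claw": 5},
    {"tx": 2.2,"ty": -0.6,"tz": 2,"yaw": 0,"claw": 6.4},
    {"tx": 2.2,"ty": -0.6,"tz": 0,"yaw": 0,"claw": 6.4},
    {"tx": 2.2,"ty": -0.6,"tz": 0,"yaw": 0,"claw": 6.4},
    {"tx": 2.2,"ty": -0.7,"tz": 0,"yaw": 0,"claw": 6.4},
    {"tx": 0,"ty": 0,"tz": 0,"yaw": 0,"claw": 6.4},
  ],
)

```text
time_s: 6.25
position: [0.5265, -0.2278, 0.1453]
tool_rot: [[0.283, 0.959, 0.002], [0.959, -0.283, -0.002], [-0.001, 0.003, -1.0]]
ft_force: [-0.7, 0.1, -0.4]
grip_width: 0.0641
gripper_force: 0.0
```

```bash
cat >> h.py <<'E'
def tips(W,o):
    R=np.array(o['tool_rot']); L=(W-o['position'])@R*1000
    for s in (-1,1):
        k=(L[...,2]<25)&(L[...,2]>-60)&(abs(L[...,0])<14)&(s*L[...,1]>2)&(s*L[...,1]<60)&(W[...,2]>.1)
        z=L[k]; e=z[z[:,2]>np.percentile(z[:,2],97)]; print('tip',s,np.round(np.median(e,0),1),'max',np.round(z[:,2].max(),1))
E
python3 - <<'E'
from h import *
im,W=look('w4',[('lug',.093,.1),('hs',.072,.084)],60)
tips(W,env.observe())
E
```

```text
t 6.25 p [ 526.5 -227.8  145.3] yawy -16.46 F [-0.7  0.1 -0.4] w 64.1 gf 0.0 q [-35.  28.  78.  -0.  74. -19.]
lug [123 193  22  30 549] [ 436.6 -200.6] [24.1 14.3] 73.7 [ 437.4 -200.1   97.2]
hs [225 172   4  54 181] [ 505.6 -219.8] [45.7  2.3] 73.5 [ 506.6 -216.4   79.1]
hs [232 172   4  44 145] [ 512.6 -217. ] [36.4  2.3] 73.3 [ 513.7 -214.7   78.9]
hs [240 172   3  54 162] [ 517.2 -223.2] [45.5  1.8] 72.9 [ 517.5 -222.1   79.2]
hs [247 172   3  44 132] [ 524.1 -220.6] [36.6  1.8] 73.3 [ 524.4 -219.5   79.2]
hs [254 172   3  54 162] [ 528.4 -226.7] [45.5  1.7] 73.6 [ 528.7 -225.5   79.2]
hs [268 173   4  53 165] [ 539.9 -229.8] [45.2  2.2] 73.0 [ 540.  -228.5   79.1]
hs [275 172   4  54 177] [ 545.6 -231.7] [45.3  2.4] 73.1 [ 546.  -229.4   79.2]
hs [261 177   3  49 147] [ 533.5 -229.7] [42.3  1.8] 74.0 [ 533.6 -229.5   79. ]
hs [134 186  21  29 199] [ 442.3 -199.8] [12.4 28.1] 13.4 [ 442.7 -197.8   78.2]
tip -1 [ -0.4 -30.  -14.2] max -11.3
tip 1 [ -0.   33.9 -14.2] max -11.1
```

Call:
servo_tool(
  steps=[
    {"tx": -0.25,"ty": 0.2,"tz": -2,"yaw": 0,"claw": 6.4},
    {"tx": 0,"ty": 0,"tz": -3,"yaw": 0,"claw": 6.4},
    {"tx": 0,"ty": 0,"tz": -2,"yaw": 0,"claw": 6.4},
    {"tx": 0,"ty": 0,"tz": -1,"yaw": 0,"claw": 6.4},
    {"tx": 0,"ty": 0,"tz": -0.5,"yaw": 0,"claw": 6.4},
    {"tx": 0,"ty": 0,"tz": -0.5,"yaw": 0,"claw": 6.4},
    {"tx": 0,"ty": 0,"tz": 0,"yaw": 0,"claw": 6.4},
  ],
)

```text
time_s: 7.0
position: [0.522, -0.2249, 0.0549]
tool_rot: [[0.284, 0.959, 0.0], [0.959, -0.284, -0.0], [-0.0, 0.001, -1.0]]
ft_force: [-0.6, 0.5, -0.6]
grip_width: 0.0642
gripper_force: 0.0
```

Run:
```python
from h import *
im,W=look('w5',[])
```

```text
t 7.0 p [ 522.  -224.9   54.9] yawy -16.49 F [-0.6  0.5 -0.6] w 64.2 gf 0.0 q [-35.  34.  85.  -0.  61. -19.]
```

View pics/w5.png

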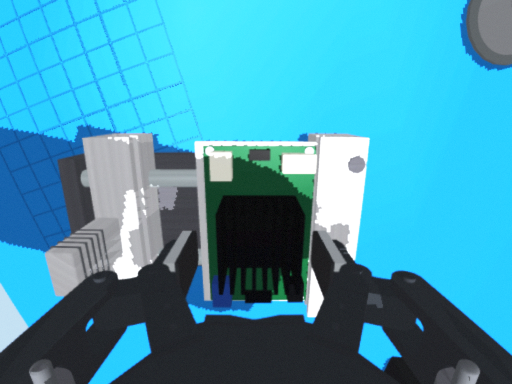

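The fingers straddle the heat sink: tips at columns 190 and 320, sink at 217 to 305. I'll go 9 mm lower and grip.

Call:
servo_tool(
  steps=[
    {"tx": 0.1,"ty": -0.05,"tz": -0.5,"yaw": 0,"claw": 6.4},
    {"tx": 0,"ty": 0,"tz": -0.4,"yaw": 0,"claw": 6.4},
    {"tx": 0,"ty": 0,"tz": 0,"yaw": 0,"claw": 3.8},
    {"tx": 0,"ty": 0,"tz": 0,"yaw": 0,"claw": 3.8},
    {"tx": 0,"ty": 0,"tz": 0,"yaw": 0,"claw": 3.8},
    {"tx": 0,"ty": 0,"tz": 0,"yaw": 0,"claw": 3.8},
    {"tx": 0,"ty": 0,"tz": 0,"yaw": 0,"claw": 3.8},
  ],
  newtons=50,
)

```text
time_s: 7.75
position: [0.5231, -0.2254, 0.0457]
tool_rot: [[0.284, 0.959, 0.0], [0.959, -0.284, -0.0], [-0.0, 0.0, -1.0]]
ft_force: [0.8, -0.5, -0.5]
grip_width: 0.0434
gripper_force: 52.0
```

Call:
servo_tool(
  steps=[
    {"tx": -0.25,"ty": 0.07,"tz": 0,"yaw": 0,"claw": 3.8},
    {"tx": -0.25,"ty": 0.07,"tz": 0,"yaw": 0,"claw": 3.8},
    {"tx": -0.25,"ty": 0.08,"tz": 0,"yaw": 0,"claw": 3.8},
    {"tx": -0.2,"ty": 0.06,"tz": 0,"yaw": 0,"claw": 3.8},
    {"tx": 0,"ty": 0,"tz": 0,"yaw": 0,"claw": 3.8},
    {"tx": 0,"ty": 0,"tz": 0.3,"yaw": 0,"claw": 3.8},
    {"tx": 0,"ty": 0,"tz": 0.4,"yaw": 0,"claw": 3.8},
  ],
)

```text
time_s: 8.45
position: [0.5129, -0.2222, 0.0523]
tool_rot: [[0.284, 0.959, -0.002], [0.959, -0.284, 0.001], [0.001, -0.002, -1.0]]
ft_force: [0.3, 0.2, -4.6]
grip_width: 0.0432
gripper_force: 51.4
```

Call:
servo_tool(
  steps=[
    {"tx": 0,"ty": 0,"tz": 1.5,"yaw": 0,"claw": 3.8},
    {"tx": 0,"ty": 0,"tz": 3,"yaw": 0,"claw": 3.8},
    {"tx": 0,"ty": 0,"tz": 3,"yaw": 0,"claw": 3.8},
    {"tx": 0,"ty": 0,"tz": 2.5,"yaw": 0,"claw": 3.8},
    {"tx": 0.4,"ty": 1.4,"tz": 0,"yaw": 2.3,"claw": 3.8},
    {"tx": 0.5,"ty": 3,"tz": 0,"yaw": 4,"claw": 3.8},
    {"tx": 0.5,"ty": 3,"tz": 0,"yaw": 4,"claw": 3.8},
    {"tx": 0.5,"ty": 3,"tz": 0,"yaw": 4,"claw": 3.8},
    {"tx": 0.5,"ty": 3,"tz": 0,"yaw": 4,"claw": 3.8},
    {"tx": 0.5,"ty": 3,"tz": 0,"yaw": 4,"claw": 3.8},
    {"tx": 0.5,"ty": 3,"tz": 0,"yaw": 4,"claw": 3.8},
    {"tx": 0.5,"ty": 3,"tz": 0,"yaw": 4,"claw": 3.8},
    {"tx": 0.5,"ty": 3,"tz": 0,"yaw": 4,"claw": 3.8},
    {"tx": 0.5,"ty": 3,"tz": 0,"yaw": 4,"claw": 3.8},
    {"tx": 0.5,"ty": 3,"tz": 0,"yaw": 4,"claw": 3.8},
    {"tx": 0.5,"ty": 3,"tz": 0,"yaw": 4,"claw": 3.8},
    {"tx": 0.4,"ty": 1,"tz": 0,"yaw": 2,"claw": 3.8},
    {"tx": 0.35,"ty": 1,"tz": 0,"yaw": 0,"claw": 3.8},
    {"tx": 0,"ty": 0,"tz": 0,"yaw": 0,"claw": 3.8},
  ],
)

```text
time_s: 10.35
position: [0.5798, 0.1422, 0.1518]
tool_rot: [[-0.527, 0.85, -0.001], [0.85, 0.527, 0.0], [0.001, -0.001, -1.0]]
ft_force: [-0.5, -0.1, -4.4]
grip_width: 0.0433
gripper_force: 52.1
```

Run:
```python
from h import *
im,W=look('w6',[('panel',.1,.115),('plate',.125,.16)],150)
P=W.reshape(-1,3); L=(P[:,:2]-M)@RH*1000
for x in range(-76,-10,6):
    r=[]
    for y in range(-112,-60,6):
        k=(abs(L[:,0]-x)<3)&(abs(L[:,1]-y)<3)&(P[:,2]<.13); r.append((int(np.nanmedian(P[k,2])*1000),int(k.sum())) if k.any() else -1)
    print(x,r)
```

```text
t 10.35 p [579.8 142.2 151.8] yawy 31.83 F [-0.5 -0.1 -4.4] w 43.3 gf 52.1 q [  2.  30.  73.   0.  77. -29.]
panel [ 130   59   33  214 2375] [497.7 121.2] [  7.2 163.2] 31.9 [492.6 131.1 106.9]
plate [ 362   49   42  218 2514] [618.7 215.2] [ 13.1 133.5] 26.3 [613.3 221.2 151.1]
plate [  186   143   137   170 10394] [579.6 142. ] [ 76.1 109.5] 31.8 [567.9 166.4 151.5]
plate [350 325  13  23 174] [681.8 109.8] [ 5.1 25.6] 34.7 [680.6 114.1 149.6]
-76 [-1, -1, -1, -1, -1, -1, -1, -1, -1]
-70 [-1, -1, -1, -1, -1, -1, -1, -1, -1]
-64 [-1, -1, -1, -1, -1, -1, -1, -1, -1]
-58 [-1, -1, -1, -1, -1, -1, -1, -1, -1]
-52 [-1, -1, -1, -1, -1, -1, -1, -1, -1]
-46 [-1, -1, -1, -1, -1, -1, -1, -1, -1]
-40 [-1, -1, -1, -1, -1, -1, -1, -1, -1]
-34 [-1, -1, -1, -1, -1, -1, -1, -1, -1]
-28 [-1, -1, -1, -1, -1, -1, -1, -1, -1]
-22 [-1, -1, -1, -1, -1, -1, -1, -1, -1]
-16 [-1, -1, -1, -1, -1, -1, -1, -1, -1]
```

View pics/w6.png

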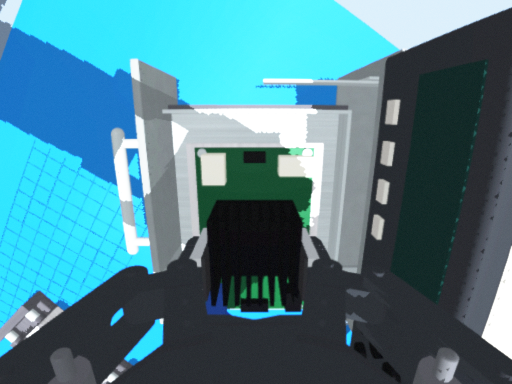

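The module is held level over the tray. Its plate measures (579.6, 142.0) at yaw 31.8°, centred between the tray walls. I'll lower it.

Call:
servo_tool(
  steps=[
    {"tx": 0,"ty": 0,"tz": -2,"yaw": 0,"claw": 3.8},
    {"tx": 0,"ty": 0,"tz": -3,"yaw": 0,"claw": 3.8},
    {"tx": 0,"ty": 0,"tz": -2.5,"yaw": 0,"claw": 3.8},
    {"tx": 0,"ty": 0,"tz": -1.5,"yaw": 0,"claw": 3.8},
    {"tx": 0,"ty": 0,"tz": -0.8,"yaw": 0,"claw": 3.8},
    {"tx": 0,"ty": 0,"tz": -0.4,"yaw": 0,"claw": 3.8},
    {"tx": 0,"ty": 0,"tz": -0.2,"yaw": 0,"claw": 3.8},
    {"tx": 0,"ty": 0,"tz": -0.1,"yaw": 0,"claw": 3.8},
    {"tx": 0,"ty": 0,"tz": 0,"yaw": 0,"claw": 3.8},
  ],
)

```text
time_s: 11.3
position: [0.5803, 0.1414, 0.0482]
tool_rot: [[-0.527, 0.85, 0.001], [0.85, 0.527, 0.0], [-0.001, 0.001, -1.0]]
ft_force: [-0.0, 0.1, -4.9]
grip_width: 0.0431
gripper_force: 52.0
```

Call:
servo_tool(
  steps=[
    {"tx": 0,"ty": 0,"tz": -0.1,"yaw": 0,"claw": 3.8},
    {"tx": 0,"ty": 0,"tz": -0.1,"yaw": 0,"claw": 3.8},
    {"tx": 0,"ty": 0,"tz": -0.1,"yaw": 0,"claw": 3.8},
    {"tx": 0,"ty": 0,"tz": 0,"yaw": 0,"claw": 3.8},
  ],
)

```text
time_s: 11.7
position: [0.58, 0.1415, 0.0447]
tool_rot: [[-0.527, 0.85, 0.0], [0.85, 0.527, 0.0], [-0.0, 0.0, -1.0]]
ft_force: [-0.5, 0.6, -2.3]
grip_width: 0.0436
gripper_force: 52.1
```

Call:
servo_tool(
  steps=[
    {"tx": 0,"ty": 0,"tz": -0.05,"yaw": 0,"claw": 3.8},
    {"tx": 0,"ty": 0,"tz": 0,"yaw": 0,"claw": 3.8},
    {"tx": 0,"ty": 0,"tz": 0,"yaw": 0,"claw": 6},
    {"tx": 0,"ty": 0,"tz": 0,"yaw": 0,"claw": 6},
    {"tx": 0,"ty": 0,"tz": 0,"yaw": 0,"claw": 6},
    {"tx": 0,"ty": 0,"tz": 0.5,"yaw": 0,"claw": 6},
    {"tx": 0,"ty": 0,"tz": 2,"yaw": 0,"claw": 6},
    {"tx": 0,"ty": 0,"tz": 4,"yaw": 0,"claw": 6},
    {"tx": 0,"ty": 0,"tz": 4,"yaw": 0,"claw": 8.5},
    {"tx": 0,"ty": 0,"tz": 0,"yaw": 0,"claw": 8.5},
  ],
)

```text
time_s: 12.7
position: [0.5779, 0.1396, 0.1536]
tool_rot: [[-0.527, 0.85, -0.002], [0.85, 0.527, -0.004], [-0.003, -0.004, -1.0]]
ft_force: [-13.5, -10.6, 0.7]
grip_width: 0.0845
gripper_force: 0.0
```

Run:
```python
from h import *
im,W=look('w7',[('panel',.1,.115),('plate',.042,.05),('hs',.07,.09)],150)
o=env.observe()
W0=W
im,d,m=snap('top'); P=pts(d,m).reshape(-1,3); L=(P[:,:2]-M)@RH*1000
for x in range(-180,-8,4):
    k=(abs(L[:,0]-x)<2)&(abs(L[:,1]+89)<10)&(P[:,2]>.05)&(P[:,2]<.12); print(x,int(k.sum()),round(float(np.median(P[k,2]))*1000,1) if k.any() else '',end=' | ')
for y in range(-112,-60,3):
    k=(abs(L[:,1]-y)<1.5)&(abs(L[:,0]+90)<45)&(P[:,2]>.05)&(P[:,2]<.12); print('y',y,int(k.sum()),end=' ')
    k=(abs(L[:,1]-y)<1.5)&(L[:,0]>-42)&(L[:,0]<-17)&(P[:,2]>.07)&(P[:,2]<.12); print(int(k.sum()))
tips(W0,o)
```

```text
t 12.7 p [577.9 139.6 153.6] yawy 31.8 F [-13.5 -10.6   0.7] w 84.5 gf 0.0 q [  2.  30.  74.  -0.  77. -29.]
panel [ 135   57   28  184 1962] [489.9 133.2] [  7.5 135.1] 31.6 [485.3 142.7 106.9]
panel [364 134  16 109 360] [642.8 198.7] [ 1.6 83.3] 31.7 [641.6 200.5 112.1]
plate [ 221  131   75   92 2786] [574.8 149.1] [71.6 92. ] 30.4 [563.4 166.9  44.3]
plate [240 213  37  25 709] [602.1 107.6] [37.6 28.4] 31.8 [601.7 106.6  44.4]
plate [218 252  67   4 207] [611.9  77.5] [70.5  2.2] 32.0 [613.1  77.6  46.1]
hs [ 153   64   22  172 1367] [495.5 129.8] [  1.8 147. ] 31.7 [490.6 137.4  80.4]
hs [233 171   4  51 163] [562.5 130.6] [ 2.4 45.6] 31.6 [562.5 130.6  78.1]
hs [247 171   3  52 156] [572.8 136.9] [ 1.8 45.7] 31.5 [572.3 137.7  78. ]
hs [273 171   5  50 160] [592.9 149.4] [ 2.3 45.5] 31.9 [591.4 151.2  78.1]
hs [280 171   5  51 175] [597.8 152.8] [ 2.3 45.1] 31.8 [597.7 152.8  78. ]
hs [267 172   4  51 153] [587.8 146.1] [ 2.2 45.9] 31.4 [587.4 146.4  78.1]
hs [ 181  267  165   36 3857] [631.7  70.1] [160.7  31. ] 28.8 [622.1  68.3  78.6]
hs [173 273   8  30 169] [561.1  23.7]
[... 173 characters left out ...]
0.4 | -136 8 80.3 | -132 7 78.9 | -128 9 78.9 | -124 6 79.8 | -120 11 78.9 | -116 8 83.2 | -112 7 79.7 | -108 7 80.8 | -104 8 80.8 | -100 8 78.6 | -96 9 79.3 | -92 7 80.6 | -88 8 79.8 | -84 9 80.2 | -80 7 79.4 | -76 9 78.7 | -72 7 79.7 | -68 8 79.9 | -64 7 80.3 | -60 8 79.6 | -56 9 80.5 | -52 7 78.9 | -48 7 79.0 | -44 9 79.1 | -40 6 72.0 | -36 6 76.0 | -32 9 85.1 | -28 8 86.0 | -24 8 87.3 | -20 9 86.5 | -16 1 89.5 | -12 5 72.8 | y -112 0 0
y -109 0 0
y -106 0 0
y -103 0 0
y -100 12 0
y -97 29 3
y -94 25 8
y -91 29 9
y -88 27 7
y -85 26 6
y -82 28 7
y -79 26 2
y -76 24 1
y -73 22 0
y -70 0 0
y -67 0 0
y -64 0 0
y -61 0 0
tip -1 [ -0.8 -42.3 -22.2] max -19.7
tip 1 [ -0.4  42.5 -22.2] max -19.6
```

Opening at this height made the linkage touch the overhanging meter with about 17 N. I'll back straight out along -x of the housing and raise the tool.

Call:
servo_tool(
  steps=[
    {"tx": -1.7,"ty": -1.05,"tz": 0,"yaw": 0,"claw": 8.5},
    {"tx": -3.4,"ty": -2.1,"tz": 0,"yaw": 0,"claw": 8.5},
    {"tx": -1.7,"ty": -1.05,"tz": 0,"yaw": 0,"claw": 8.5},
    {"tx": 0,"ty": 0,"tz": 0,"yaw": 0,"claw": 8.5},
  ],
)

```text
time_s: 13.2
position: [0.5105, 0.0987, 0.1496]
tool_rot: [[-0.526, 0.85, -0.0], [0.85, 0.526, -0.0], [0.0, -0.0, -1.0]]
ft_force: [0.7, 0.9, -0.5]
grip_width: 0.0853
gripper_force: 0.0
```

Run:
```python
from h import *
o=st(); R=np.array(o['tool_rot'])
im,d,m=snap('wrist'); W=pts(d,m); L=((W-o['position'])@R*1000).reshape(-1,3)
for z in range(-140,0,8):
    k=(abs(L[:,2]-z)<4)&(abs(L[:,0])<45)&(abs(L[:,1])<120)
    if k.any(): a=L[k]; print(z,int(k.sum()),'y',np.round(np.percentile(a[:,1],[1,99])),'x',np.round(np.percentile(a[:,0],[1,99])))
im,d,m=snap('scene'); W=pts(d,m); cv2.imwrite('pics/s2.png',cv2.resize(im[100:320,200:440],None,fx=2.5,fy=2.5)[...,::-1])
L=((W-o['position'])@R*1000).reshape(-1,3)
print('scene')
for z in range(-140,0,8):
    k=(abs(L[:,2]-z)<4)&(abs(L[:,0])<45)&(abs(L[:,1])<100)
    if k.any(): a=L[k]; print(z,int(k.sum()),'y',np.round(np.percentile(a[:,1],[1,99])),'x',np.round(np.percentile(a[:,0],[1,99])))
```

```text
t 13.2 p [510.5  98.7 149.6] yawy 31.74 F [ 0.7  0.9 -0.5] w 85.3 gf 0.0 q [ -2.  23.  86.  -0.  71. -34.]
-108 3462 y [-60.  60.] x [10. 20.]
-100 8261 y [-65.  66.] x [ 2. 19.]
-92 8832 y [-70.  70.] x [-7. 17.]
-84 7512 y [-71.  71.] x [-12.  17.]
-76 5585 y [-72.  72.] x [-12.  16.]
-68 4427 y [-72.  72.] x [-12.  13.]
-60 791 y [-66.  66.] x [ 4. 13.]
-52 954 y [-53.  53.] x [-4. 11.]
-44 1020 y [-56.  55.] x [-11.  11.]
-36 836 y [-56.  55.] x [-12.  11.]
-28 673 y [-55.  55.] x [-11.  10.]
-20 303 y [-48.  48.] x [-11.  10.]
scene
-140 53 y [-13.  39.] x [-41.  13.]
-132 22 y [ 2. 40.] x [-36.   7.]
-124 51 y [-64.  70.] x [-16.   9.]
-116 86 y [-66.  72.] x [-21.  10.]
-108 81 y [-65.  71.] x [-24.  11.]
-100 63 y [-68.  73.] x [-23.  11.]
-92 70 y [-67.  74.] x [-23.   9.]
-84 69 y [-70.  77.] x [-20.   9.]
-76 61 y [-71.  77.] x [-20.   9.]
-68 48 y [-71.  76.] x [-17.  10.]
-60 16 y [-53.  63.] x [-16.   9.]
-52 31 y [-51.  59.] x [-14.   7.]
-44 31 y [-47.  58.] x [-17.   9.]
-36 21 y [-50.  57.] x [-15.   3.]
-28 26 y [-47.  57.] x [-16.   5.]
-20 8 y [-45.  52.] x [-14.   7.]
```

View pics/s2.png

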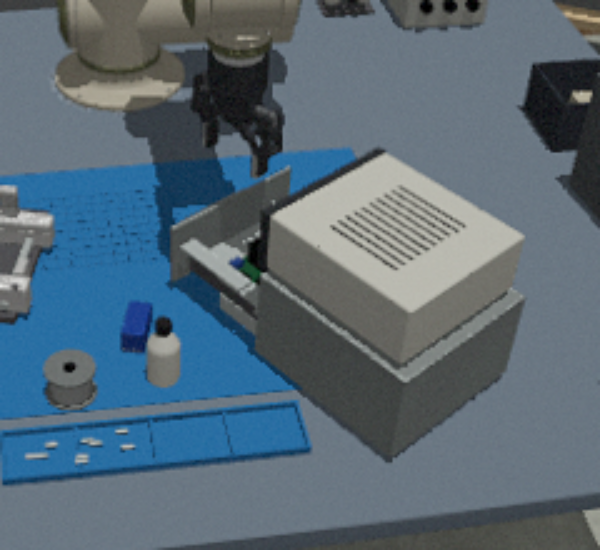

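Run:
```python
from h import *
o=env.observe(); R=np.array(o['tool_rot'])
im,d,m=snap('wrist'); W=pts(d,m); L=((W-o['position'])@R*1000).reshape(-1,3)
for z in range(-120,-16,4):
    s=[]
    for a,b in [(10,20),(20,30),(30,40),(40,48),(48,56),(56,64),(64,76)]:
        k=(abs(L[:,2]-z)<2)&(abs(L[:,0])<45)&(abs(L[:,1])<b)&(abs(L[:,1])>a); s.append(f"{np.percentile(L[k,0],1):4.0f},{np.percentile(L[k,0],99):3.0f}" if k.sum()>8 else '   -    ')
    print(z,*s,sep='  ')
# housing features from the top view
W=np.load('top.npz')['W']; P=W.reshape(-1,3); H=(P[:,:2]-M)@RH*1000
k=(P[:,2]>.2)&(P[:,2]<.25)&(abs(H[:,1])<130); print('meter x min',np.nanpercentile(H[k,0],[.5,2]),'y',np.nanpercentile(H[k,1],[.5,99.5]))
k=(P[:,2]>.074)&(P[:,2]<.084)&(H[:,1]<-75)&(H[:,1]>-98)&(H[:,0]<-20)&(H[:,0]>-150); print('cover end',np.nanpercentile(H[k,0],[95,98,99.5]))
```

```text
-120     -         -         -         -         -         -         -    
-116     -         -         -         -         -         -         -    
-112     -         -         -         -         -         -         -    
-108    17, 20    15, 20     -         -        11, 12    10, 13     -    
-104    17, 20    10, 19     9, 11     -         9, 12     9, 12     -    
-100    17, 20     9, 18     8, 11     -         -         2, 12    10, 12
-96    10, 19     9, 17     8, 17     -         -        -2, 12    10, 12
-92     9, 17    14, 17    11, 17     -         -        -7, 12    10, 12
-88     9, 15    15, 17    -3, 17     -         -       -12, 12    10, 12
-84     9, 11     9, 17    -5, 17    -9, 16     -       -13, 12    -8, 12
-80     8, 10    15, 17    15, 17   -13, 15     -       -13, 12   -10, 12
-76     8,  9     -        15, 17   -13, 12   -13, 12   -13, 12    -9, 12
-72     -         -        11, 12    -4, 12   -12, 12   -12, 11    -9, 13
-68     -         -        10, 12    10, 12   -11, 12   -13, 11    10, 13
-64     -         -         -        10, 13    10, 13     
[... 252 characters left out ...]
    -         -        -8, 11     5, 10     -         -    
-44     -         -         -       -11, 11     5, 11     -         -    
-40     -         -         -       -12, 11     5, 11     -         -    
-36     -         -         -       -12, 11     5, 11     -         -    
-32     -         -         -       -12, 10     5, 10     -         -    
-28     -         -         -       -11, 10     6, 10     -         -    
-24     -         -         -       -12, 10     5, 10     -         -    
-20     -         -         -       -11, 10     -         -         -    
meter x min [-617.16649946 -454.08297575] y [-99.67927566 120.47575292]
cover end [-44.24508341 -27.1611549  -21.93216219]
```

Run:
```python
from h import *
W=np.load('top.npz')['W']
for n,(u,v) in dict(flux=(252,146),relay=(260,170),spool=(287,143)).items():
    p=W[v-2:v+3,u-2:u+3].reshape(-1,3).mean(0); print(n,np.round(p*1000),np.round((p[:2]-M)@RH*1000))
```

```text
flux [718. -27.  86.] [ -51. -216.]
relay [647. -53.  35.] [-125. -202.]
spool [ 735. -140.   46.] [ -96. -322.]
```

Call:
servo_tool(
  steps=[
    {"tx": 1,"ty": -0.6,"tz": 0.5,"yaw": 8,"claw": 8.5},
    {"tx": 1.8,"ty": -1,"tz": 0.5,"yaw": 8,"claw": 8.5},
    {"tx": 1.8,"ty": -1,"tz": 0,"yaw": 8,"claw": 8.5},
    {"tx": 1.8,"ty": -1,"tz": 0,"yaw": 8,"claw": 8.5},
    {"tx": 1.8,"ty": -1,"tz": 0,"yaw": 8,"claw": 8.5},
    {"tx": 1.8,"ty": -1,"tz": 0,"yaw": 8,"claw": 8.5},
    {"tx": 1.8,"ty": -1,"tz": 0,"yaw": 8,"claw": 8.5},
    {"tx": 1.8,"ty": -1,"tz": 0,"yaw": 8,"claw": 8.5},
    {"tx": 1.8,"ty": -1,"tz": 0,"yaw": 8,"claw": 8.5},
    {"tx": 1.8,"ty": -1.1,"tz": 0,"yaw": 8,"claw": 8.5},
    {"tx": 1.4,"ty": -1.1,"tz": 0,"yaw": 8,"claw": 8.5},
    {"tx": 0,"ty": 0,"tz": 0,"yaw": 2,"claw": 8.5},
    {"tx": 0,"ty": 0,"tz": 0,"yaw": 0,"claw": 8.5},
  ],
)

```text
time_s: 14.65
position: [0.6988, -0.0084, 0.1582]
tool_rot: [[-0.85, -0.527, -0.0], [-0.527, 0.85, 0.0], [0.0, 0.0, -1.0]]
ft_force: [0.3, 0.3, -0.8]
grip_width: 0.0849
gripper_force: 0.0
```

Run:
```python
from h import *
o=st(); print('tool housing',np.round((np.array(o['position'][:2])-M)@RH*1000,1))
im,d,m=snap('wrist'); W=pts(d,m); cv2.imwrite('pics/w8.png',im[...,::-1])
np.savez('w8.npz',W=W,im=im)
tips(W,o)
P=W.reshape(-1,3); H=np.c_[(P[:,:2]-M)@RH,P[:,2]]*1000
for x in range(-60,-4,2):
    k=(abs(H[:,0]-x)<1)&(abs(H[:,1]+89)<7)&(H[:,2]>40)&(H[:,2]<130); print(x,int(k.sum()),round(float(np.median(H[k,2])),1) if k.any() else '',end=' | ')
print()
for y in range(-108,-66,2):
    k=(abs(H[:,1]-y)<1)&(abs(H[:,0]+26)<7)&(H[:,2]>78)&(H[:,2]<95);k2=(abs(H[:,1]-y)<1)&(abs(H[:,0]+55)<8)&(H[:,2]>75)&(H[:,2]<90); print(y,int(k.sum()),round(float(np.median(H[k,2])),1) if k.any() else '',int(k2.sum()),end=' | ')
k=(H[:,2]>140)&(H[:,2]<228)&(abs(H[:,1])<110)&(H[:,0]>-30)&(H[:,0]<30); print('\nmeter',k.sum(),np.percentile(H[k,0],[1,5,50]) if k.any() else '',np.percentile(H[k,1],[1,5,50]) if k.any() else '', np.percentile(H[k,2],[1,50]) if k.any() else '')
```

```text
t 14.65 p [698.8  -8.4 158.2] yawy 121.83 F [ 0.3  0.3 -0.8] w 84.9 gf 0.0 q [ -10.   40.   53.    0.   87. -132.]
tool housing [ -57.6 -190.6]
tip -1 [  0.8 -43.7 -19.6] max -17.7
tip 1 [  0.1  41.6 -19.7] max -18.0
-60 31 78.9 | -58 35 79.0 | -56 32 79.0 | -54 33 78.8 | -52 35 78.7 | -50 29 78.8 | -48 32 78.8 | -46 30 79.1 | -44 34 79.0 | -42 29 78.8 | -40 0  | -38 16 71.7 | -36 31 71.2 | -34 35 71.6 | -32 74 83.5 | -30 58 83.2 | -28 49 84.5 | -26 41 84.7 | -24 38 85.1 | -22 37 85.1 | -20 36 85.6 | -18 39 85.3 | -16 36 85.6 | -14 11 70.9 | -12 2 71.0 | -10 3 71.5 | -8 6 71.7 | -6 6 71.6 | 
-108 0  0 | -106 0  0 | -104 0  0 | -102 0  0 | -100 0  21 | -98 30 84.7 43 | -96 36 85.1 35 | -94 30 85.0 37 | -92 32 84.8 39 | -90 31 85.0 37 | -88 34 85.0 36 | -86 33 85.1 40 | -84 33 85.3 33 | -82 31 85.2 35 | -80 23 84.9 38 | -78 0  38 | -76 0  33 | -74 0  7 | -72 0  0 | -70 0  0 | -68 0  0 | 
meter 3041 [-9.36335382 -8.93535314 -7.12119183] [-102.77726432 -102.33318642  -99.29934945] [142.95655745 178.72785026]
```

View pics/w8.png

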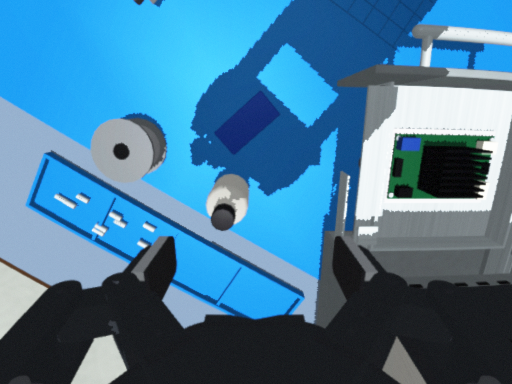

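Run:
```python
from h import *
W=np.load('w8.npz')['W']; P=W.reshape(-1,3); H=np.c_[(P[:,:2]-M)@RH,P[:,2]]*1000
for z in range(142,228,8):
  print(z,end=' ')
  for a in (-104,-96,-88,-80,-70,-60,-50):
    k=(abs(H[:,2]-z)<4)&(H[:,1]>a)&(H[:,1]<a+8)&(abs(H[:,0])<30); print(f"{np.median(H[k,0]):6.1f}" if k.sum()>4 else '   -  ',end=' ')
  print()
for y in (-96,-90,-84,-78):
    k=(abs(H[:,1]-y)<3)&(H[:,2]>76)&(H[:,2]<81)&(H[:,0]<-30); print(y,'cover end',np.percentile(H[k,0],[97,99.5]))
k=(H[:,2]>82)&(H[:,2]<88)&(abs(H[:,1]+89)<12)&(H[:,0]>-50); print('tab',np.percentile(H[k,0],[.5,99.5]),np.percentile(H[k,1],[.5,99.5]))
print(np.round(RH@[.0256,.0491],4)*100)
```

```text
142    -      -      -      -      -      -      -   
150    -      -      -      -      -      -      -   
158    -      -      -      -      -      -      -   
166   26.2    -      -      -      -      -      -   
174   17.9    -      -      -      -      -     -9.0 
182   14.3    -      -      -      -      -     -8.4 
190    8.5    -      -      -      -      -     -8.6 
198    2.6    -      -      -      -      -     -9.2 
206   -1.5    -      -      -      -      -      -   
214   -3.7    -      -      -      -      -      -   
222    -      -      -      -      -      -      -   
-96 cover end [-45.24182701 -41.83887804]
-90 cover end [-45.56735714 -41.61274225]
-84 cover end [-44.81985379 -41.50831506]
-78 cover end [-45.23359212 -41.68423212]
tab [-33.00367176 -15.24989508] [-98.2021598  -79.58257718]
[-0.41  5.52]
```

The wrist view shows the module flat in the tray. The tab lies at housing x -33 to -15, y -98 to -80, z 85, and the cover ends at -41.5. The meter's front face is at -9. I'll bring the front finger over the outer edge of the tab from the right-hand side, with the body outside the meter.

Call:
servo_tool(
  steps=[
    {"tx": 0,"ty": 1,"tz": 0,"yaw": 0,"claw": 8.5},
    {"tx": -0.1,"ty": 1.6,"tz": 0,"yaw": 0,"claw": 8.5},
    {"tx": -0.1,"ty": 1.6,"tz": 0,"yaw": 0,"claw": 8.5},
    {"tx": -0.1,"ty": 1,"tz": 0,"yaw": 0,"claw": 8.5},
    {"tx": 0,"ty": 0.3,"tz": 0,"yaw": 0,"claw": 8.5},
    {"tx": 0,"ty": 0,"tz": 0,"yaw": 0,"claw": 8.5},
    {"tx": 0,"ty": 0,"tz": -2,"yaw": 0,"claw": 8.5},
    {"tx": 0,"ty": 0,"tz": -3,"yaw": 0,"claw": 8.5},
    {"tx": 0,"ty": 0,"tz": -2,"yaw": 0,"claw": 8.5},
    {"tx": 0,"ty": 0,"tz": -1,"yaw": 0,"claw": 8.5},
    {"tx": 0,"ty": 0,"tz": 0,"yaw": 0,"claw": 8.5},
  ],
)

```text
time_s: 15.8
position: [0.6946, 0.046, 0.078]
tool_rot: [[-0.85, -0.527, -0.002], [-0.527, 0.85, 0.0], [0.002, 0.001, -1.0]]
ft_force: [-0.3, -0.9, 0.7]
grip_width: 0.0848
gripper_force: 0.0
```

```bash
cat >> h.py <<'E'
def lev(name,F=True):
    o=st(); print('tool housing',np.round((np.array(o['position'][:2])-M)@RH*1000,1))
    im,d,m=snap('wrist'); W=pts(d,m); cv2.imwrite(f'pics/{name}.png',im[...,::-1])
    P=W.reshape(-1,3); H=np.c_[(P[:,:2]-M)@RH,P[:,2]]*1000
    for y in (-94,-88,-80):
        k=(abs(H[:,1]-y)<3)&(H[:,2]>75)&(H[:,2]<81.5)&(H[:,0]<-10)&(H[:,0]>-80); print(y,'cover',int(k.sum()),np.percentile(H[k,0],[97,99.5]) if k.any() else '')
    k=(H[:,2]>72)&(H[:,2]<89)&(H[:,1]>-90)&(H[:,1]<-80)&(H[:,0]>-39)&(H[:,0]<0); print('tab',k.sum(),np.round(np.percentile(H[k],[1,50,99],0),1).tolist() if k.any() else '')
    # finger front tip
    R=np.array(o['tool_rot']); L=((P-o['position'])@R)*1000
    for z in range(-44,-8,4):
        k=(abs(L[:,2]-z)<2)&(L[:,1]>36)&(L[:,1]<60)&(abs(L[:,0])<14); 
        if k.sum()>3: print('finger',z,int(k.sum()),np.round(np.percentile(L[k],[1,99],0)[:,:2],1).tolist())
    k=(H[:,0]<-186)&(H[:,0]>-215)&(H[:,2]>55)&(H[:,2]<75)
    return im,W
E
python3 - <<'E'
from h import *
lev('w9')
E
```

```text
t 15.8 p [694.6  46.   78. ] yawy 121.77 F [-0.3 -0.9  0.7] w 84.8 gf 0.0 q [  -6.   43.   60.   -0.   77. -128.]
tool housing [ -32.6 -142.1]
-94 cover 687 [-42.1309145  -41.31972224]
-88 cover 662 [-42.52129276 -41.4351583 ]
-80 cover 649 [-42.25466812 -41.04107243]
tab 66 [[-37.9, -89.5, 72.0], [-32.4, -82.9, 83.6], [-29.8, -80.0, 85.6]]
finger -44 263 [[-9.8, 41.0], [11.8, 54.9]]
finger -40 224 [[-10.1, 41.0], [11.8, 54.6]]
finger -36 203 [[-10.2, 41.0], [11.7, 54.9]]
finger -32 200 [[-9.9, 41.1], [11.5, 55.1]]
finger -28 168 [[-10.3, 41.2], [11.5, 54.6]]
finger -24 140 [[-10.0, 41.3], [11.4, 52.5]]
finger -20 87 [[-9.7, 41.3], [10.8, 47.2]]
finger -16 4 [[-7.8, 41.8], [4.6, 41.9]]
```

Call:
servo_tool(
  steps=[
    {"tx": 0.08,"ty": 0.3,"tz": 0,"yaw": 0,"claw": 8.5},
    {"tx": 0,"ty": 0,"tz": -0.4,"yaw": 0,"claw": 8.5},
    {"tx": 0,"ty": 0,"tz": -0.4,"yaw": 0,"claw": 8.5},
    {"tx": 0,"ty": 0,"tz": 0,"yaw": 0,"claw": 8.5},
    {"tx": 0,"ty": 0,"tz": 0,"yaw": 0,"claw": 8.5},
  ],
)

```text
time_s: 16.35
position: [0.6957, 0.0494, 0.0711]
tool_rot: [[-0.85, -0.527, -0.0], [-0.527, 0.85, 0.0], [0.0, 0.0, -1.0]]
ft_force: [-0.0, 0.4, 0.1]
grip_width: 0.0849
gripper_force: 0.0
```

Call:
servo_tool(
  steps=[
    {"tx": 0,"ty": 0,"tz": -0.15,"yaw": 0,"claw": 8.5},
    {"tx": 0,"ty": 0,"tz": -0.15,"yaw": 0,"claw": 8.5},
    {"tx": 0,"ty": 0,"tz": -0.15,"yaw": 0,"claw": 8.5},
    {"tx": 0,"ty": 0,"tz": 0,"yaw": 0,"claw": 8.5},
    {"tx": 0,"ty": 0,"tz": 0,"yaw": 0,"claw": 8.5},
  ],
)

```text
time_s: 16.85
position: [0.6959, 0.0495, 0.0669]
tool_rot: [[-0.85, -0.527, 0.0], [-0.527, 0.85, 0.0], [-0.0, -0.0, -1.0]]
ft_force: [0.3, 0.3, 2.3]
grip_width: 0.0852
gripper_force: 1.0
```

Call:
servo_tool(
  steps=[
    {"tx": 0,"ty": 0,"tz": -0.15,"yaw": 0,"claw": 8.5},
    {"tx": 0,"ty": 0,"tz": -0.15,"yaw": 0,"claw": 8.5},
    {"tx": 0,"ty": 0,"tz": 0,"yaw": 0,"claw": 8.5},
    {"tx": 0,"ty": 0,"tz": 0,"yaw": 0,"claw": 8.5},
  ],
)

```text
time_s: 17.25
position: [0.6961, 0.0496, 0.0639]
tool_rot: [[-0.85, -0.527, 0.001], [-0.527, 0.85, 0.0], [-0.001, -0.0, -1.0]]
ft_force: [1.7, 2.0, 3.1]
grip_width: 0.085
gripper_force: 1.8
```

Call:
servo_tool(
  steps=[
    {"tx": 0,"ty": 0,"tz": -0.15,"yaw": 0,"claw": 8.5},
    {"tx": 0,"ty": 0,"tz": -0.1,"yaw": 0,"claw": 8.5},
    {"tx": 0,"ty": 0,"tz": 0,"yaw": 0,"claw": 8.5},
    {"tx": 0,"ty": 0,"tz": 0,"yaw": 0,"claw": 8.5},
  ],
)

```text
time_s: 17.65
position: [0.6959, 0.0494, 0.0613]
tool_rot: [[-0.85, -0.527, 0.0], [-0.527, 0.85, 0.0], [-0.0, -0.0, -1.0]]
ft_force: [1.4, 1.6, 5.6]
grip_width: 0.0848
gripper_force: 2.5
```

Run:
```python
from h import *
lev('w10')
```

```text
t 17.65 p [695.9  49.4  61.3] yawy 121.8 F [1.4 1.6 5.6] w 84.8 gf 2.5 q [  -6.   44.   61.    0.   75. -127.]
tool housing [ -29.7 -139.9]
-94 cover 849 [-42.25027685 -41.01840484]
-88 cover 839 [-42.61024233 -41.44056088]
-80 cover 848 [-41.89285754 -32.53479628]
tab 22 [[-37.3, -88.2, 77.5], [-34.7, -84.0, 83.6], [-32.3, -80.4, 88.8]]
finger -44 256 [[-9.9, 41.1], [11.9, 54.7]]
finger -40 228 [[-10.1, 40.9], [11.8, 54.8]]
finger -36 198 [[-10.4, 41.1], [11.7, 55.0]]
finger -32 189 [[-9.8, 41.1], [11.5, 55.2]]
finger -28 189 [[-10.1, 41.2], [11.5, 55.0]]
finger -24 138 [[-10.4, 41.3], [11.4, 48.0]]
finger -20 127 [[-12.1, 41.0], [13.8, 59.5]]
finger -16 152 [[-12.6, 40.2], [14.0, 60.0]]
```

Call:
servo_tool(
  steps=[
    {"tx": 0,"ty": 0,"tz": -0.1,"yaw": 0,"claw": 8.5},
    {"tx": 0,"ty": 0,"tz": -0.1,"yaw": 0,"claw": 8.5},
    {"tx": 0,"ty": 0,"tz": 0,"yaw": 0,"claw": 8.5},
    {"tx": 0,"ty": 0,"tz": 0,"yaw": 0,"claw": 8.5},
  ],
)

```text
time_s: 18.1
position: [0.6959, 0.0494, 0.0595]
tool_rot: [[-0.85, -0.527, 0.001], [-0.527, 0.85, 0.0], [-0.0, -0.0, -1.0]]
ft_force: [1.6, 1.6, 5.5]
grip_width: 0.0852
gripper_force: 3.1
```

Call:
servo_tool(
  steps=[
    {"tx": 0,"ty": 0,"tz": -0.1,"yaw": 0,"claw": 8.5},
    {"tx": 0,"ty": 0,"tz": -0.05,"yaw": 0,"claw": 8.5},
    {"tx": 0,"ty": 0,"tz": 0,"yaw": 0,"claw": 8.5},
    {"tx": 0,"ty": 0,"tz": 0,"yaw": 0,"claw": 8.5},
  ],
)

```text
time_s: 18.5
position: [0.696, 0.0495, 0.0584]
tool_rot: [[-0.85, -0.527, 0.001], [-0.527, 0.85, 0.0], [-0.001, -0.0, -1.0]]
ft_force: [1.6, 1.4, 7.9]
grip_width: 0.085
gripper_force: 4.1
```

Call:
servo_tool(
  steps=[
    {"tx": 0,"ty": 0,"tz": -0.07,"yaw": 0,"claw": 8.5},
    {"tx": 0,"ty": 0,"tz": 0,"yaw": 0,"claw": 8.5},
    {"tx": 0,"ty": 0,"tz": 0,"yaw": 0,"claw": 8.5},
  ],
)

```text
time_s: 18.8
position: [0.6961, 0.0495, 0.0582]
tool_rot: [[-0.85, -0.527, 0.002], [-0.527, 0.85, 0.0], [-0.001, -0.001, -1.0]]
ft_force: [0.8, 2.3, 10.5]
grip_width: 0.085
gripper_force: 5.5
```

Call:
servo_tool(
  steps=[
    {"tx": 0,"ty": 0,"tz": -0.04,"yaw": 0,"claw": 8.5},
    {"tx": 0.04,"ty": 0.025,"tz": 0,"yaw": 0,"claw": 8.5},
    {"tx": 0.04,"ty": 0.025,"tz": 0,"yaw": 0,"claw": 8.5},
    {"tx": 0.04,"ty": 0.025,"tz": 0,"yaw": 0,"claw": 8.5},
    {"tx": 0.04,"ty": 0.025,"tz": 0,"yaw": 0,"claw": 8.5},
    {"tx": 0.04,"ty": 0.025,"tz": 0,"yaw": 0,"claw": 8.5},
    {"tx": 0.04,"ty": 0.025,"tz": 0,"yaw": 0,"claw": 8.5},
  ],
)

```text
time_s: 19.5
position: [0.698, 0.0507, 0.058]
tool_rot: [[-0.85, -0.527, 0.0], [-0.527, 0.85, -0.0], [0.0, -0.0, -1.0]]
ft_force: [-3.3, -0.2, 13.7]
grip_width: 0.0849
gripper_force: 6.8
```

Run:
```python
from h import *
lev('w11')
```

```text
t 19.5 p [698.   50.7  58. ] yawy 121.82 F [-3.3 -0.2 13.7] w 84.9 gf 6.8 q [  -6.   45.   60.   -0.   75. -127.]
tool housing [ -27.2 -139.9]
-94 cover 943 [-40.10894111 -37.99395648]
-88 cover 922 [-40.99249551 -39.80829455]
-80 cover 933 [-40.51308149 -30.1807037 ]
tab 49 [[-35.2, -88.5, 73.6], [-34.3, -85.8, 84.7], [-29.8, -80.2, 88.7]]
finger -44 264 [[-9.8, 41.0], [11.8, 54.8]]
finger -40 237 [[-10.3, 41.0], [11.9, 54.7]]
finger -36 193 [[-10.7, 41.0], [11.6, 55.1]]
finger -32 198 [[-10.5, 41.1], [11.5, 55.0]]
finger -28 171 [[-10.0, 41.2], [11.6, 54.4]]
finger -24 144 [[-9.8, 41.3], [11.4, 50.2]]
finger -20 202 [[-9.2, 40.3], [14.0, 59.7]]
finger -16 25 [[-13.6, 42.0], [3.4, 59.7]]
```

The cover has moved with the tool, so the tray is sliding in. I'll continue slowly.

Call:
servo_tool(
  steps=[
    {"tx": 0.04,"ty": 0.025,"tz": 0,"yaw": 0,"claw": 8.5},
    {"tx": 0.04,"ty": 0.025,"tz": 0,"yaw": 0,"claw": 8.5},
    {"tx": 0.04,"ty": 0.025,"tz": 0,"yaw": 0,"claw": 8.5},
    {"tx": 0.04,"ty": 0.025,"tz": 0,"yaw": 0,"claw": 8.5},
    {"tx": 0.04,"ty": 0.025,"tz": 0,"yaw": 0,"claw": 8.5},
    {"tx": 0.04,"ty": 0.025,"tz": 0,"yaw": 0,"claw": 8.5},
    {"tx": 0.04,"ty": 0.025,"tz": 0,"yaw": 0,"claw": 8.5},
    {"tx": 0.04,"ty": 0.025,"tz": 0,"yaw": 0,"claw": 8.5},
  ],
)

```text
time_s: 20.35
position: [0.6999, 0.0519, 0.0579]
tool_rot: [[-0.849, -0.528, -0.003], [-0.528, 0.849, -0.002], [0.004, 0.0, -1.0]]
ft_force: [-12.1, -5.8, 17.1]
grip_width: 0.0854
gripper_force: 7.2
```

Run:
```python
from h import *
lev('w12')
```

```text
t 20.35 p [699.9  51.9  57.9] yawy 121.85 F [-12.1  -5.8  17.1] w 85.4 gf 7.2 q [  -5.   45.   60.   -0.   75. -127.]
tool housing [ -24.9 -139.9]
-94 cover 995 [-37.95100493 -35.53149045]
-88 cover 987 [-38.80556606 -37.67302008]
-80 cover 977 [-38.16475621 -28.13732151]
tab 109 [[-38.9, -89.9, 73.8], [-37.1, -85.6, 78.9], [-27.3, -80.1, 88.6]]
finger -44 266 [[-9.9, 41.0], [11.9, 55.1]]
finger -40 239 [[-9.9, 40.9], [11.9, 54.5]]
finger -36 194 [[-10.9, 40.9], [11.7, 55.3]]
finger -32 195 [[-9.9, 41.0], [11.4, 54.9]]
finger -28 175 [[-10.3, 41.2], [11.5, 54.3]]
finger -24 149 [[-10.0, 41.2], [13.3, 51.7]]
finger -20 197 [[-8.9, 40.3], [14.0, 59.4]]
finger -16 31 [[-13.7, 41.7], [4.9, 59.9]]
```

The 13 N along -x means the inner link, about 17 mm wide each side, is touching the meter's edge. I'll slide the tool 3 mm outward along the tab with the lever held down.

Call:
servo_tool(
  steps=[
    {"tx": -0.06,"ty": -0.04,"tz": 0.02,"yaw": 0,"claw": 8.5},
    {"tx": 0.05,"ty": -0.08,"tz": 0,"yaw": 0,"claw": 8.5},
    {"tx": 0.05,"ty": -0.08,"tz": -0.02,"yaw": 0,"claw": 8.5},
    {"tx": 0.05,"ty": -0.08,"tz": -0.02,"yaw": 0,"claw": 8.5},
    {"tx": 0,"ty": 0,"tz": 0,"yaw": 0,"claw": 8.5},
  ],
)

```text
time_s: 20.9
position: [0.7004, 0.0514, 0.0576]
tool_rot: [[-0.849, -0.528, -0.004], [-0.528, 0.849, 0.002], [0.003, 0.004, -1.0]]
ft_force: [-10.4, 3.5, 15.6]
grip_width: 0.0853
gripper_force: 8.8
```

Run:
```python
from h import *
lev('w13')
```

```text
t 20.9 p [700.4  51.4  57.6] yawy 121.88 F [-10.4   3.5  15.6] w 85.3 gf 8.8 q [  -5.   45.   60.    0.   76. -127.]
tool housing [ -24.8 -140.5]
-94 cover 1004 [-38.15407878 -35.76816968]
-88 cover 988 [-38.63902765 -37.49813017]
-80 cover 969 [-38.01759499 -27.47115662]
tab 116 [[-38.9, -89.8, 74.7], [-37.2, -85.8, 79.2], [-26.9, -80.1, 88.9]]
finger -44 276 [[-10.1, 41.0], [11.9, 54.7]]
finger -40 221 [[-10.0, 41.0], [11.9, 54.6]]
finger -36 204 [[-10.5, 40.9], [11.6, 54.9]]
finger -32 188 [[-10.4, 41.1], [11.5, 55.2]]
finger -28 175 [[-9.9, 41.3], [11.5, 54.3]]
finger -24 148 [[-10.1, 41.2], [13.8, 52.6]]
finger -20 192 [[-9.2, 41.2], [14.0, 59.8]]
finger -16 7 [[-12.3, 42.2], [3.6, 59.9]]
```

Call:
servo_tool(
  steps=[
    {"tx": 0,"ty": 0,"tz": 0.08,"yaw": 0,"claw": 8.5},
    {"tx": 0,"ty": 0,"tz": 0.07,"yaw": 0,"claw": 8.5},
    {"tx": 0.01,"ty": -0.06,"tz": 0,"yaw": 0,"claw": 8.5},
    {"tx": 0,"ty": 0,"tz": 0,"yaw": 0,"claw": 8.5},
  ],
)

```text
time_s: 21.35
position: [0.7014, 0.0501, 0.058]
tool_rot: [[-0.849, -0.528, -0.002], [-0.528, 0.849, 0.001], [0.002, 0.002, -1.0]]
ft_force: [-3.4, 2.5, 8.6]
grip_width: 0.0848
gripper_force: 4.0
```

Run:
```python
from h import *
lev('w14')
```

```text
t 21.35 p [701.4  50.1  58. ] yawy 121.85 F [-3.4  2.5  8.6] w 84.8 gf 4.0 q [  -6.   45.   60.    0.   76. -127.]
tool housing [ -24.6 -142.2]
-94 cover 996 [-38.09516018 -35.57428158]
-88 cover 985 [-38.4392248  -37.14034205]
-80 cover 990 [-33.84301172 -25.79625288]
tab 138 [[-39.0, -89.9, 74.5], [-36.9, -83.9, 78.7], [-25.4, -80.2, 88.4]]
finger -44 275 [[-9.7, 40.9], [11.8, 54.7]]
finger -40 225 [[-10.2, 40.8], [11.8, 54.5]]
finger -36 197 [[-10.6, 41.0], [11.7, 54.9]]
finger -32 199 [[-10.2, 41.0], [11.6, 54.8]]
finger -28 176 [[-9.3, 41.3], [11.6, 54.4]]
finger -24 132 [[-10.4, 41.2], [13.6, 51.3]]
finger -20 192 [[-9.1, 41.2], [13.8, 59.5]]
finger -16 17 [[-0.9, 41.7], [3.7, 59.8]]
```

Call:
servo_tool(
  steps=[
    {"tx": 0.01,"ty": -0.03,"tz": -0.04,"yaw": 0,"claw": 8.5},
    {"tx": 0.04,"ty": 0.02,"tz": -0.02,"yaw": 0,"claw": 8.5},
    {"tx": 0.04,"ty": 0.025,"tz": 0,"yaw": 0,"claw": 8.5},
    {"tx": 0.04,"ty": 0.025,"tz": 0,"yaw": 0,"claw": 8.5},
    {"tx": 0.04,"ty": 0.025,"tz": 0,"yaw": 0,"claw": 8.5},
    {"tx": 0.04,"ty": 0.025,"tz": 0,"yaw": 0,"claw": 8.5},
    {"tx": 0.04,"ty": 0.025,"tz": 0,"yaw": 0,"claw": 8.5},
  ],
)

```text
time_s: 22.1
position: [0.7037, 0.0513, 0.0578]
tool_rot: [[-0.849, -0.528, -0.003], [-0.528, 0.849, 0.001], [0.002, 0.002, -1.0]]
ft_force: [-5.4, 3.0, 9.4]
grip_width: 0.0853
gripper_force: 5.9
```

Run:
```python
from h import *
lev('w15')
```

```text
t 22.1 p [703.7  51.3  57.8] yawy 121.85 F [-5.4  3.   9.4] w 85.3 gf 5.9 q [  -5.   45.   59.    0.   76. -127.]
tool housing [ -22.1 -142.4]
-94 cover 1068 [-35.51830785 -33.09411417]
-88 cover 1054 [-35.94327147 -34.59632263]
-80 cover 1073 [-27.22894748 -23.34444023]
tab 227 [[-38.9, -89.8, 74.4], [-35.7, -84.6, 78.7], [-22.8, -80.0, 88.6]]
finger -44 267 [[-9.3, 40.9], [11.9, 54.9]]
finger -40 231 [[-10.3, 41.0], [12.0, 54.8]]
finger -36 196 [[-10.5, 41.0], [11.8, 55.0]]
finger -32 196 [[-10.5, 41.1], [11.4, 55.0]]
finger -28 172 [[-9.8, 41.3], [11.4, 54.3]]
finger -24 145 [[-9.8, 41.3], [12.6, 52.7]]
finger -20 186 [[-9.6, 41.3], [14.0, 59.8]]
finger -16 13 [[-2.1, 43.5], [3.8, 59.7]]
```

Call:
servo_tool(
  steps=[
    {"tx": 0.04,"ty": 0.025,"tz": 0,"yaw": 0,"claw": 8.5},
    {"tx": 0.04,"ty": 0.025,"tz": 0,"yaw": 0,"claw": 8.5},
    {"tx": 0.04,"ty": 0.025,"tz": 0,"yaw": 0,"claw": 8.5},
    {"tx": 0.04,"ty": 0.025,"tz": 0,"yaw": 0,"claw": 8.5},
    {"tx": 0.04,"ty": 0.025,"tz": 0,"yaw": 0,"claw": 8.5},
    {"tx": 0,"ty": 0,"tz": 0,"yaw": 0,"claw": 8.5},
  ],
)

```text
time_s: 22.75
position: [0.7036, 0.0514, 0.0577]
tool_rot: [[-0.849, -0.529, -0.008], [-0.529, 0.849, -0.001], [0.007, 0.004, -1.0]]
ft_force: [-21.4, -5.3, 14.6]
grip_width: 0.0851
gripper_force: 6.0
```

Run:
```python
from h import *
lev('w16')
```

```text
t 22.75 p [703.6  51.4  57.7] yawy 121.94 F [-21.4  -5.3  14.6] w 85.1 gf 6.0 q [  -5.   45.   59.   -0.   76. -127.]
tool housing [ -22.  -142.3]
-94 cover 1062 [-35.53191508 -33.00738343]
-88 cover 1050 [-36.06064761 -34.77877977]
-80 cover 1078 [-34.42691557 -22.91018698]
tab 228 [[-39.0, -90.0, 74.3], [-35.9, -84.6, 78.7], [-22.8, -80.1, 88.2]]
finger -44 274 [[-9.9, 41.1], [11.9, 54.6]]
finger -40 232 [[-10.2, 41.0], [11.8, 54.9]]
finger -36 198 [[-10.0, 41.0], [11.7, 55.1]]
finger -32 203 [[-10.4, 41.0], [11.7, 54.8]]
finger -28 161 [[-10.0, 41.3], [11.5, 54.3]]
finger -24 148 [[-9.9, 41.3], [13.3, 48.4]]
finger -20 183 [[-8.9, 41.2], [13.9, 59.7]]
finger -16 15 [[2.8, 43.6], [4.9, 59.9]]
```

The outer link stops on the meter at about 6.7 mm of travel, just short of 8. Turning the gripper about 8° moves that link away from the meter. I'll draw the tray back, lift, turn and re-seat the tip against the cover end.

Call:
servo_tool(
  steps=[
    {"tx": -0.2,"ty": -0.12,"tz": 0,"yaw": 0,"claw": 8.5},
    {"tx": -0.1,"ty": -0.06,"tz": 0,"yaw": 0,"claw": 8.5},
    {"tx": -0.1,"ty": -0.06,"tz": 0,"yaw": 0,"claw": 8.5},
    {"tx": -0.1,"ty": -0.06,"tz": 0,"yaw": 0,"claw": 8.5},
    {"tx": -0.1,"ty": -0.06,"tz": 0,"yaw": 0,"claw": 8.5},
    {"tx": -0.1,"ty": -0.06,"tz": 0,"yaw": 0,"claw": 8.5},
    {"tx": -0.1,"ty": -0.06,"tz": 0,"yaw": 0,"claw": 8.5},
    {"tx": -0.1,"ty": -0.06,"tz": 0,"yaw": 0,"claw": 8.5},
    {"tx": 0,"ty": 0,"tz": 0.5,"yaw": 0,"claw": 8.5},
    {"tx": 0,"ty": 0,"tz": 0.8,"yaw": 0,"claw": 8.5},
    {"tx": 0,"ty": 0,"tz": 0,"yaw": 0,"claw": 8.5},
  ],
)

```text
time_s: 23.9
position: [0.698, 0.0462, 0.0708]
tool_rot: [[-0.85, -0.527, 0.0], [-0.527, 0.85, -0.001], [0.0, -0.001, -1.0]]
ft_force: [-0.3, 0.0, 0.4]
grip_width: 0.0851
gripper_force: 0.0
```

Run:
```python
from h import *
lev('w17')
p=np.array(env.observe()['position'][:2]); t=M+RH@[-.0240,-.1443]; print('delta cm',np.round((t-p)*100,2))
```

```text
t 23.9 p [698.   46.2  70.8] yawy 121.81 F [-0.3  0.   0.4] w 85.1 gf 0.0 q [  -6.   44.   60.   -0.   76. -128.]
tool housing [ -29.6 -143.8]
-94 cover 744 [-43.06067853 -42.0535159 ]
-88 cover 726 [-42.81142891 -41.88604576]
-80 cover 722 [-42.8706837  -41.81827611]
tab 163 [[-38.3, -89.8, 72.0], [-32.8, -84.2, 84.0], [-28.8, -80.2, 85.6]]
finger -44 267 [[-9.5, 41.0], [11.9, 54.9]]
finger -40 226 [[-10.2, 41.0], [11.8, 55.3]]
finger -36 202 [[-10.6, 40.9], [11.6, 55.2]]
finger -32 197 [[-9.9, 41.0], [11.4, 55.1]]
finger -28 164 [[-9.6, 41.3], [11.6, 54.4]]
finger -24 150 [[-10.2, 41.2], [11.4, 50.0]]
finger -20 78 [[-9.9, 41.3], [10.8, 46.1]]
finger -16 16 [[-6.0, 41.7], [5.4, 59.8]]
finger -12 53 [[1.0, 54.1], [4.5, 59.9]]
delta cm [0.52 0.25]
```

Call:
servo_tool(
  steps=[
    {"tx": 0.25,"ty": 0.1,"tz": 0.1,"yaw": 4,"claw": 8.5},
    {"tx": 0.23,"ty": 0.13,"tz": 0,"yaw": 4,"claw": 8.5},
    {"tx": 0,"ty": 0,"tz": 0,"yaw": 0,"claw": 8.5},
    {"tx": 0,"ty": 0,"tz": 0,"yaw": 0,"claw": 8.5},
  ],
)

```text
time_s: 24.35
position: [0.7024, 0.0487, 0.0706]
tool_rot: [[-0.769, -0.639, -0.001], [-0.639, 0.769, -0.0], [0.001, 0.001, -1.0]]
ft_force: [0.0, 0.0, 0.2]
grip_width: 0.0851
gripper_force: 0.0
```

Run:
```python
from h import *
im,W=lev('w18')
o=env.observe(); R=np.array(o['tool_rot']); P=W.reshape(-1,3); L=((P-o['position'])@R)*1000
H=np.c_[(P[:,:2]-M)@RH,P[:,2]]*1000
for a in (-30,-26,-22):
    k=(L[:,2]>a)&(L[:,2]<-16)&(L[:,1]>38)&(L[:,1]<58)&(abs(L[:,0])<14)&(H[:,2]>87.5); print(a,np.round(np.percentile(H[k],[1,50,99],0),1).tolist())
```

```text
t 24.35 p [702.4  48.7  70.6] yawy 129.7 F [0.  0.  0.2] w 85.1 gf 0.0 q [  -6.   44.   59.   -0.   77. -135.]
tool housing [ -24.6 -144. ]
-94 cover 721 [-43.20903519 -42.16249887]
-88 cover 707 [-43.1363365  -41.82699013]
-80 cover 701 [-42.94935634 -42.18429731]
tab 66 [[-38.3, -89.3, 72.0], [-33.7, -83.6, 83.2], [-0.4, -80.1, 85.1]]
finger -44 256 [[-10.3, 41.0], [12.0, 55.0]]
finger -40 238 [[-10.2, 41.0], [11.9, 54.7]]
finger -36 204 [[-10.6, 41.1], [11.9, 55.0]]
finger -32 186 [[-9.7, 41.1], [11.7, 55.1]]
finger -28 177 [[-9.9, 41.3], [11.6, 54.2]]
finger -24 145 [[-9.9, 41.2], [11.6, 48.1]]
finger -20 81 [[-9.7, 41.3], [10.9, 44.3]]
finger -12 10 [[0.8, 56.3], [1.9, 59.8]]
-30 [[-42.4, -104.6, 89.0], [-35.4, -102.4, 95.9], [-20.5, -91.9, 100.6]]
-26 [[-42.4, -104.6, 88.7], [-33.8, -102.6, 93.6], [-20.5, -98.1, 96.6]]
-22 [[-41.6, -104.3, 88.1], [-31.6, -102.8, 91.1], [-20.8, -100.2, 92.7]]
```

Call:
servo_tool(
  steps=[
    {"tx": -0.04,"ty": 0.07,"tz": -0.3,"yaw": 0,"claw": 8.5},
    {"tx": 0,"ty": 0,"tz": -0.3,"yaw": 0,"claw": 8.5},
    {"tx": 0,"ty": 0,"tz": -0.2,"yaw": 0,"claw": 8.5},
    {"tx": 0,"ty": 0,"tz": -0.2,"yaw": 0,"claw": 8.5},
    {"tx": 0,"ty": 0,"tz": -0.1,"yaw": 0,"claw": 8.5},
    {"tx": 0,"ty": 0,"tz": 0,"yaw": 0,"claw": 8.5},
    {"tx": 0,"ty": 0,"tz": 0,"yaw": 0,"claw": 8.5},
  ],
)

```text
time_s: 25.1
position: [0.7027, 0.0498, 0.0608]
tool_rot: [[-0.768, -0.64, 0.002], [-0.64, 0.768, 0.0], [-0.001, -0.001, -1.0]]
ft_force: [2.0, 2.1, 5.4]
grip_width: 0.0851
gripper_force: 2.6
```

Call:
servo_tool(
  steps=[
    {"tx": 0,"ty": 0,"tz": -0.1,"yaw": 0,"claw": 8.5},
    {"tx": 0,"ty": 0,"tz": -0.1,"yaw": 0,"claw": 8.5},
    {"tx": 0,"ty": 0,"tz": -0.1,"yaw": 0,"claw": 8.5},
    {"tx": 0,"ty": 0,"tz": 0,"yaw": 0,"claw": 8.5},
    {"tx": 0,"ty": 0,"tz": 0,"yaw": 0,"claw": 8.5},
  ],
)

```text
time_s: 25.6
position: [0.703, 0.0499, 0.0582]
tool_rot: [[-0.768, -0.64, 0.002], [-0.64, 0.768, 0.001], [-0.002, -0.001, -1.0]]
ft_force: [3.4, 3.2, 6.8]
grip_width: 0.0847
gripper_force: 3.3
```

Call:
servo_tool(
  steps=[
    {"tx": 0,"ty": 0,"tz": -0.1,"yaw": 0,"claw": 8.5},
    {"tx": 0,"ty": 0,"tz": -0.04,"yaw": 0,"claw": 8.5},
    {"tx": 0,"ty": 0,"tz": 0,"yaw": 0,"claw": 8.5},
    {"tx": 0,"ty": 0,"tz": 0,"yaw": 0,"claw": 8.5},
  ],
)

```text
time_s: 26.0
position: [0.7031, 0.0499, 0.0578]
tool_rot: [[-0.768, -0.64, 0.003], [-0.64, 0.768, 0.001], [-0.003, -0.002, -1.0]]
ft_force: [2.2, 2.1, 12.3]
grip_width: 0.0849
gripper_force: 5.9
```

Run:
```python
from h import *
lev('w19')
```

```text
t 26.0 p [703.1  49.9  57.8] yawy 129.81 F [ 2.2  2.1 12.3] w 84.9 gf 5.9 q [  -6.   45.   59.    0.   75. -135.]
tool housing [ -23.3 -143.3]
-94 cover 850 [-43.67335418 -42.59743026]
-88 cover 837 [-43.592326   -42.51222557]
-80 cover 832 [-42.90681693 -32.00721509]
tab 29 [[-38.4, -89.9, 73.8], [-33.0, -81.6, 76.1], [-31.0, -80.2, 87.7]]
finger -44 272 [[-9.7, 41.0], [12.2, 55.1]]
finger -40 223 [[-9.5, 41.0], [12.1, 54.8]]
finger -36 206 [[-10.4, 41.0], [11.8, 55.0]]
finger -32 187 [[-9.8, 41.0], [11.6, 55.2]]
finger -28 179 [[-10.0, 41.3], [11.8, 54.5]]
finger -24 157 [[-9.8, 41.3], [13.8, 59.1]]
finger -20 179 [[-8.7, 41.3], [13.9, 59.7]]
```

Call:
servo_tool(
  steps=[
    {"tx": 0.045,"ty": 0.025,"tz": -0.01,"yaw": 0,"claw": 8.5},
    {"tx": 0.045,"ty": 0.03,"tz": 0,"yaw": 0,"claw": 8.5},
    {"tx": 0.045,"ty": 0.025,"tz": 0,"yaw": 0,"claw": 8.5},
    {"tx": 0.045,"ty": 0.03,"tz": 0,"yaw": 0,"claw": 8.5},
    {"tx": 0.045,"ty": 0.025,"tz": 0,"yaw": 0,"claw": 8.5},
    {"tx": 0.045,"ty": 0.03,"tz": 0,"yaw": 0,"claw": 8.5},
    {"tx": 0.045,"ty": 0.025,"tz": 0,"yaw": 0,"claw": 8.5},
    {"tx": 0.045,"ty": 0.03,"tz": 0,"yaw": 0,"claw": 8.5},
    {"tx": 0.045,"ty": 0.025,"tz": 0,"yaw": 0,"claw": 8.5},
    {"tx": 0.045,"ty": 0.03,"tz": 0,"yaw": 0,"claw": 8.5},
    {"tx": 0.045,"ty": 0.025,"tz": 0,"yaw": 0,"claw": 8.5},
    {"tx": 0.045,"ty": 0.03,"tz": 0,"yaw": 0,"claw": 8.5},
    {"tx": 0.045,"ty": 0.025,"tz": 0,"yaw": 0,"claw": 8.5},
    {"tx": 0.045,"ty": 0.03,"tz": 0,"yaw": 0,"claw": 8.5},
  ],
)

```text
time_s: 27.45
position: [0.7084, 0.053, 0.0574]
tool_rot: [[-0.768, -0.64, 0.0], [-0.64, 0.768, -0.0], [0.0, -0.001, -1.0]]
ft_force: [-2.6, -1.2, 13.6]
grip_width: 0.085
gripper_force: 7.6
```

Run:
```python
from h import *
lev('w20')
```

```text
t 27.45 p [708.4  53.   57.4] yawy 129.81 F [-2.6 -1.2 13.6] w 85.0 gf 7.6 q [  -5.   46.   58.   -0.   76. -135.]
tool housing [ -17.2 -143.5]
-94 cover 997 [-37.88528505 -36.70761056]
-88 cover 985 [-37.72639513 -36.508923  ]
-80 cover 981 [-37.05261364 -25.71175923]
tab 124 [[-39.0, -89.9, 74.2], [-37.2, -83.7, 78.7], [-25.2, -80.2, 84.9]]
finger -44 275 [[-9.6, 41.1], [12.0, 54.9]]
finger -40 218 [[-9.9, 41.1], [12.2, 55.1]]
finger -36 207 [[-10.5, 41.0], [11.9, 55.0]]
finger -32 192 [[-10.2, 41.1], [11.5, 55.0]]
finger -28 179 [[-9.5, 41.3], [11.6, 54.9]]
finger -24 151 [[-9.8, 41.4], [13.8, 58.6]]
finger -20 168 [[-9.3, 41.3], [14.0, 59.4]]
finger -16 4 [[-0.4, 41.8], [6.1, 58.9]]
```

Call:
servo_tool(
  steps=[
    {"tx": 0.045,"ty": 0.025,"tz": 0,"yaw": 0,"claw": 8.5},
    {"tx": 0.045,"ty": 0.03,"tz": 0,"yaw": 0,"claw": 8.5},
    {"tx": 0.045,"ty": 0.025,"tz": 0,"yaw": 0,"claw": 8.5},
    {"tx": 0.045,"ty": 0.03,"tz": 0,"yaw": 0,"claw": 8.5},
    {"tx": 0.045,"ty": 0.025,"tz": 0,"yaw": 0,"claw": 8.5},
    {"tx": 0.045,"ty": 0.03,"tz": 0,"yaw": 0,"claw": 8.5},
    {"tx": 0.045,"ty": 0.025,"tz": 0,"yaw": 0,"claw": 8.5},
  ],
)

```text
time_s: 28.2
position: [0.7114, 0.0548, 0.0573]
tool_rot: [[-0.768, -0.64, -0.0], [-0.64, 0.768, -0.0], [0.0, -0.0, -1.0]]
ft_force: [-4.8, -1.9, 12.7]
grip_width: 0.0849
gripper_force: 7.9
```

Run:
```python
from h import *
lev('w21')
```

```text
t 28.2 p [711.4  54.8  57.3] yawy 129.81 F [-4.8 -1.9 12.7] w 84.9 gf 7.9 q [  -5.   46.   57.   -0.   76. -135.]
tool housing [ -13.6 -143.5]
-94 cover 1109 [-34.50771706 -33.05826874]
-88 cover 1085 [-34.41861782 -33.12955735]
-80 cover 1059 [-33.39330733 -22.16370146]
tab 241 [[-38.9, -89.8, 73.8], [-35.4, -84.3, 78.7], [-21.9, -80.1, 80.5]]
finger -44 266 [[-9.8, 41.0], [12.1, 54.7]]
finger -40 218 [[-9.9, 41.1], [12.1, 54.5]]
finger -36 209 [[-9.9, 41.1], [11.8, 55.3]]
finger -32 199 [[-10.2, 41.2], [11.6, 55.2]]
finger -28 171 [[-9.9, 41.3], [11.6, 54.6]]
finger -24 166 [[-10.0, 41.3], [13.9, 58.7]]
finger -20 156 [[-9.1, 41.2], [13.9, 59.6]]
```

Call:
servo_tool(
  steps=[
    {"tx": 0.045,"ty": 0.025,"tz": 0,"yaw": 0,"claw": 8.5},
    {"tx": 0.045,"ty": 0.03,"tz": 0,"yaw": 0,"claw": 8.5},
    {"tx": 0.045,"ty": 0.025,"tz": 0,"yaw": 0,"claw": 8.5},
    {"tx": 0.045,"ty": 0.03,"tz": 0,"yaw": 0,"claw": 8.5},
    {"tx": 0.045,"ty": 0.025,"tz": 0,"yaw": 0,"claw": 8.5},
  ],
)

```text
time_s: 28.75
position: [0.7117, 0.0552, 0.0572]
tool_rot: [[-0.767, -0.641, -0.005], [-0.641, 0.767, -0.002], [0.005, 0.002, -1.0]]
ft_force: [-21.6, -10.4, 17.1]
grip_width: 0.0848
gripper_force: 8.0
```

Run:
```python
from h import *
lev('w22')
```

```text
t 28.75 p [711.7  55.2  57.2] yawy 129.88 F [-21.6 -10.4  17.1] w 84.8 gf 8.0 q [  -5.   46.   57.   -0.   77. -135.]
tool housing [ -13.2 -143.4]
-94 cover 1098 [-33.8923346 -32.411929 ]
-88 cover 1100 [-33.76055015 -32.46500564]
-80 cover 1080 [-33.07401186 -22.07868195]
tab 261 [[-38.9, -89.8, 73.9], [-35.1, -84.4, 78.8], [-21.3, -80.1, 83.0]]
finger -44 274 [[-9.8, 41.1], [12.0, 55.1]]
finger -40 221 [[-9.8, 41.0], [12.1, 54.8]]
finger -36 209 [[-10.2, 41.1], [12.0, 55.0]]
finger -32 198 [[-10.5, 41.1], [11.7, 55.0]]
finger -28 161 [[-9.8, 41.3], [11.7, 54.7]]
finger -24 165 [[-9.7, 41.3], [13.9, 58.5]]
finger -20 171 [[-9.4, 41.3], [13.9, 59.5]]
finger -16 5 [[-0.3, 41.8], [12.2, 59.2]]
```

The link touches the meter with the cover end at -32.5, probably just under 8 mm. There is still about 2 mm between the tip and the cover end, so I'll draw back to the outer stop with the lever held down. That lets the tip slip back against the cover, and then I'll drag again.

Call:
servo_tool(
  steps=[
    {"tx": -0.2,"ty": -0.13,"tz": 0,"yaw": 0,"claw": 8.5},
    {"tx": -0.1,"ty": -0.06,"tz": 0,"yaw": 0,"claw": 8.5},
    {"tx": -0.1,"ty": -0.06,"tz": 0,"yaw": 0,"claw": 8.5},
    {"tx": -0.1,"ty": -0.06,"tz": 0,"yaw": 0,"claw": 8.5},
    {"tx": -0.1,"ty": -0.06,"tz": 0,"yaw": 0,"claw": 8.5},
    {"tx": -0.1,"ty": -0.06,"tz": 0,"yaw": 0,"claw": 8.5},
    {"tx": -0.1,"ty": -0.06,"tz": 0,"yaw": 0,"claw": 8.5},
    {"tx": -0.1,"ty": -0.06,"tz": 0,"yaw": 0,"claw": 8.5},
    {"tx": -0.1,"ty": -0.06,"tz": 0,"yaw": 0,"claw": 8.5},
    {"tx": -0.1,"ty": -0.06,"tz": 0.03,"yaw": 0,"claw": 8.5},
    {"tx": -0.1,"ty": -0.06,"tz": 0.03,"yaw": 0,"claw": 8.5},
    {"tx": -0.1,"ty": -0.06,"tz": 0.02,"yaw": 0,"claw": 8.5},
    {"tx": -0.1,"ty": -0.07,"tz": 0,"yaw": 0,"claw": 8.5},
    {"tx": 0,"ty": 0,"tz": 0,"yaw": 0,"claw": 8.5},
  ],
)

```text
time_s: 30.2
position: [0.7012, 0.0486, 0.0579]
tool_rot: [[-0.768, -0.64, 0.004], [-0.64, 0.768, 0.001], [-0.004, -0.002, -1.0]]
ft_force: [5.1, 4.4, 6.2]
grip_width: 0.0846
gripper_force: 4.8
```

Run:
```python
from h import *
lev('w23')
```

```text
t 30.2 p [701.2  48.6  57.9] yawy 129.79 F [5.1 4.4 6.2] w 84.6 gf 4.8 q [  -6.   45.   60.    0.   75. -136.]
tool housing [ -25.6 -143.4]
-94 cover 836 [-43.67262306 -42.48092943]
-88 cover 819 [-43.50618474 -42.45495648]
-80 cover 795 [-43.62144225 -42.56684393]
tab 3 [[-33.2, -80.3, 74.2], [-33.2, -80.2, 75.4], [-32.8, -80.1, 76.8]]
finger -44 266 [[-9.6, 41.0], [11.9, 54.9]]
finger -40 227 [[-9.7, 40.9], [12.0, 54.7]]
finger -36 208 [[-10.4, 41.0], [11.9, 54.9]]
finger -32 190 [[-10.4, 41.1], [11.6, 54.9]]
finger -28 173 [[-9.3, 41.3], [11.7, 55.0]]
finger -24 150 [[-10.1, 41.3], [13.3, 58.0]]
finger -20 300 [[-8.9, 41.3], [13.9, 59.9]]
```

Call:
servo_tool(
  steps=[
    {"tx": 0,"ty": 0,"tz": -0.05,"yaw": 0,"claw": 8.5},
    {"tx": 0.05,"ty": 0.03,"tz": -0.04,"yaw": 0,"claw": 8.5},
    {"tx": 0.06,"ty": 0.04,"tz": 0,"yaw": 0,"claw": 8.5},
    {"tx": 0.06,"ty": 0.035,"tz": 0,"yaw": 0,"claw": 8.5},
    {"tx": 0.06,"ty": 0.04,"tz": 0,"yaw": 0,"claw": 8.5},
    {"tx": 0.06,"ty": 0.035,"tz": 0,"yaw": 0,"claw": 8.5},
    {"tx": 0.06,"ty": 0.04,"tz": 0,"yaw": 0,"claw": 8.5},
    {"tx": 0.06,"ty": 0.035,"tz": 0,"yaw": 0,"claw": 8.5},
    {"tx": 0.06,"ty": 0.04,"tz": 0,"yaw": 0,"claw": 8.5},
    {"tx": 0.06,"ty": 0.035,"tz": 0,"yaw": 0,"claw": 8.5},
    {"tx": 0.06,"ty": 0.04,"tz": 0,"yaw": 0,"claw": 8.5},
    {"tx": 0.06,"ty": 0.035,"tz": 0,"yaw": 0,"claw": 8.5},
    {"tx": 0.06,"ty": 0.04,"tz": 0,"yaw": 0,"claw": 8.5},
    {"tx": 0.06,"ty": 0.035,"tz": 0,"yaw": 0,"claw": 8.5},
  ],
)

```text
time_s: 31.65
position: [0.7074, 0.0524, 0.0574]
tool_rot: [[-0.768, -0.64, 0.0], [-0.64, 0.768, -0.001], [0.0, -0.001, -1.0]]
ft_force: [-3.1, -2.2, 12.1]
grip_width: 0.0846
gripper_force: 7.7
```

Run:
```python
from h import *
lev('w24')
```

```text
t 31.65 p [707.4  52.4  57.4] yawy 129.82 F [-3.1 -2.2 12.1] w 84.6 gf 7.7 q [  -5.   46.   58.   -0.   76. -135.]
tool housing [ -18.3 -143.5]
-94 cover 1024 [-37.16951426 -35.75561881]
-88 cover 1003 [-36.92884915 -35.37794908]
-80 cover 982 [-37.01049581 -35.65594011]
tab 118 [[-38.9, -89.8, 74.8], [-37.1, -85.4, 78.7], [-25.8, -80.1, 80.2]]
finger -44 274 [[-9.8, 41.1], [12.1, 55.0]]
finger -40 219 [[-10.1, 41.1], [12.0, 54.8]]
finger -36 205 [[-10.4, 41.0], [11.7, 54.8]]
finger -32 192 [[-10.0, 41.1], [11.6, 54.8]]
finger -28 173 [[-9.8, 41.4], [11.6, 54.7]]
finger -24 191 [[-9.6, 41.3], [13.9, 59.0]]
finger -20 239 [[-8.9, 41.4], [13.8, 59.8]]
```

Call:
servo_tool(
  steps=[
    {"tx": 0.06,"ty": 0.04,"tz": 0,"yaw": 0,"claw": 8.5},
    {"tx": 0.06,"ty": 0.035,"tz": 0,"yaw": 0,"claw": 8.5},
    {"tx": 0.06,"ty": 0.04,"tz": 0,"yaw": 0,"claw": 8.5},
    {"tx": 0.06,"ty": 0.035,"tz": 0,"yaw": 0,"claw": 8.5},
    {"tx": 0.06,"ty": 0.04,"tz": 0,"yaw": 0,"claw": 8.5},
    {"tx": 0.06,"ty": 0.035,"tz": 0,"yaw": 0,"claw": 8.5},
    {"tx": 0.05,"ty": 0.03,"tz": 0,"yaw": 0,"claw": 8.5},
  ],
)

```text
time_s: 32.4
position: [0.7117, 0.0549, 0.0573]
tool_rot: [[-0.768, -0.64, 0.0], [-0.64, 0.768, -0.001], [0.0, -0.001, -1.0]]
ft_force: [-3.4, -1.3, 13.0]
grip_width: 0.0847
gripper_force: 8.1
```

Run:
```python
from h import *
lev('w25')
```

```text
t 32.4 p [711.7  54.9  57.3] yawy 129.8 F [-3.4 -1.3 13. ] w 84.7 gf 8.1 q [  -5.   46.   57.   -0.   76. -135.]
tool housing [ -13.4 -143.6]
-94 cover 1136 [-32.14664226 -30.80856983]
-88 cover 1138 [-32.36617085 -30.56506763]
-80 cover 1113 [-32.26207967 -26.5341133 ]
tab 281 [[-38.9, -89.7, 75.4], [-34.8, -84.9, 78.9], [-21.3, -80.1, 80.2]]
finger -44 258 [[-9.8, 41.2], [11.9, 55.0]]
finger -40 227 [[-9.9, 41.0], [12.1, 54.9]]
finger -36 200 [[-10.4, 41.0], [11.9, 54.9]]
finger -32 199 [[-10.5, 41.1], [11.8, 55.1]]
finger -28 166 [[-9.7, 41.3], [11.8, 54.6]]
finger -24 191 [[-9.6, 41.3], [13.8, 58.5]]
finger -20 236 [[-9.1, 41.4], [13.8, 59.7]]
```

The tray is now about 8.8 mm in from the calibrated outer stop. I'll lift off the lever.

Call:
servo_tool(
  steps=[
    {"tx": 0.02,"ty": 0.01,"tz": 0,"yaw": 0,"claw": 8.5},
    {"tx": 0,"ty": 0,"tz": 0.3,"yaw": 0,"claw": 8.5},
    {"tx": 0,"ty": 0,"tz": 0.6,"yaw": 0,"claw": 8.5},
    {"tx": 0,"ty": 0,"tz": 1,"yaw": 0,"claw": 8.5},
    {"tx": 0,"ty": 0,"tz": 0,"yaw": 0,"claw": 8.5},
  ],
)

```text
time_s: 32.95
position: [0.7121, 0.0527, 0.0751]
tool_rot: [[-0.769, -0.639, -0.0], [-0.639, 0.769, -0.004], [0.003, -0.003, -1.0]]
ft_force: [-0.9, -11.6, 3.2]
grip_width: 0.0849
gripper_force: 0.0
```

Run:
```python
from h import *
lev('w26')
p=np.array(env.observe()['position'][:2]); t=M+RH@[-.262,0]; print('delta cm',np.round((t-p)*100,2))
```

```text
t 32.95 p [712.1  52.7  75.1] yawy 129.74 F [ -0.9 -11.6   3.2] w 84.9 gf 0.0 q [  -5.   45.   56.   -0.   79. -135.]
tool housing [ -14.2 -145.7]
-94 cover 905 [-32.17422641 -30.67450699]
-88 cover 923 [-30.96557903 -20.5133585 ]
-80 cover 910 [-23.80041084 -18.92598618]
tab 290 [[-38.9, -89.9, 77.0], [-33.5, -84.6, 78.8], [-18.9, -80.1, 80.2]]
finger -44 273 [[-9.5, 41.0], [12.0, 55.2]]
finger -40 227 [[-10.2, 41.0], [12.0, 54.6]]
finger -36 196 [[-9.7, 41.0], [11.8, 54.9]]
finger -32 191 [[-10.1, 41.1], [11.7, 54.9]]
finger -28 178 [[-9.9, 41.3], [11.6, 54.3]]
finger -24 139 [[-9.9, 41.3], [11.6, 48.2]]
finger -20 83 [[-9.8, 41.3], [11.1, 46.3]]
delta cm [-28.74  -0.68]
```

Call:
servo_tool(
  steps=[
    {"tx": -0.5,"ty": -0.5,"tz": 0,"yaw": 0,"claw": 8.5},
    {"tx": -0.5,"ty": -0.5,"tz": 0,"yaw": 0,"claw": 8.5},
    {"tx": -0.5,"ty": -0.5,"tz": 1,"yaw": 0,"claw": 8.5},
    {"tx": -1.7,"ty": -1.05,"tz": 2.5,"yaw": 0,"claw": 8.5},
    {"tx": -1.7,"ty": -1.05,"tz": 2.5,"yaw": 0,"claw": 8.5},
    {"tx": -2,"ty": 0.24,"tz": 0,"yaw": -8.2,"claw": 8.5},
    {"tx": -2,"ty": 0.24,"tz": 0,"yaw": -8.2,"claw": 8.5},
    {"tx": -2,"ty": 0.24,"tz": 0,"yaw": -8.2,"claw": 8.5},
    {"tx": -2,"ty": 0.24,"tz": 0,"yaw": -8.2,"claw": 8.5},
    {"tx": -2,"ty": 0.24,"tz": 0,"yaw": -8.2,"claw": 8.5},
    {"tx": -2,"ty": 0.24,"tz": 0,"yaw": -8.2,"claw": 8.5},
    {"tx": -2,"ty": 0.24,"tz": 0,"yaw": -8.2,"claw": 8.5},
    {"tx": -2,"ty": 0.24,"tz": 0,"yaw": -8.2,"claw": 8.5},
    {"tx": -2,"ty": 0.24,"tz": 0,"yaw": -8.2,"claw": 8.5},
    {"tx": -2,"ty": 0.24,"tz": 0,"yaw": -8.2,"claw": 8.5},
    {"tx": -2,"ty": 0.24,"tz": 0,"yaw": -8.2,"claw": 8.5},
    {"tx": -1.8,"ty": 0.24,"tz": 0,"yaw": -8,"claw": 8.5},
    {"tx": 0,"ty": 0,"tz": 0,"yaw": 0,"claw": 8.5},
  ],
)

```text
time_s: 34.8
position: [0.423, 0.0487, 0.1352]
tool_rot: [[-0.523, 0.853, -0.001], [0.853, 0.523, 0.0], [0.0, -0.0, -1.0]]
ft_force: [-0.2, -0.4, 0.5]
grip_width: 0.0849
gripper_force: 0.0
```

```bash
cat >> h.py <<'E'
def hand(name,img=True):
    o=st(); print('tool housing',np.round((np.array(o['position'][:2])-M)@RH*1000,1))
    im,d,m=snap('wrist'); W=pts(d,m); cv2.imwrite(f'pics/{name}.png',im[...,::-1])
    P=W.reshape(-1,3); H=np.c_[(P[:,:2]-M)@RH,P[:,2]]*1000
    k=(H[:,2]>62)&(H[:,2]<76)&(abs(H[:,1])<45)&(H[:,0]<-30)&(H[:,0]>-225); 
    print('bar',k.sum(), np.round(np.percentile(H[k],[2,50,98],0),1).tolist() if k.any() else '')
    k=(H[:,2]>104)&(H[:,2]<112)&(abs(H[:,1])<110)&(H[:,0]<5)&(H[:,0]>-180); print('panel',k.sum(), np.round(np.percentile(H[k],[2,50,98],0),1).tolist() if k.any() else '')
    return im,W
E
python3 - <<'E'
from h import *
hand('w27')
im,d,m=snap('top'); P=pts(d,m).reshape(-1,3); H=np.c_[(P[:,:2]-M)@RH,P[:,2]]*1000
k=(H[:,2]>98)&(H[:,2]<114)&(abs(H[:,1])<110)&(H[:,0]<-30)&(H[:,0]>-180); print('panel top',k.sum(), np.round(np.percentile(H[k],[2,50,98],0),1).tolist())
E
```

```text
t 34.8 p [423.   48.7 135.2] yawy 31.51 F [-0.2 -0.4  0.5] w 84.9 gf 0.0 q [ -9.  15. 101.  -0.  63. -41.]
tool housing [-262.     3.3]
bar 3409 [[-193.6, -41.3, 62.6], [-153.1, 6.0, 70.1], [-49.6, 43.8, 75.8]]
panel 2261 [[-153.8, -40.4, 104.3], [-151.4, 42.3, 107.1], [-147.5, 105.1, 108.6]]
panel top 154 [[-154.8, -101.3, 99.9], [-151.8, -0.6, 108.1], [-148.7, 101.1, 112.5]]
```

Call:
servo_tool(
  steps=[
    {"tx": 0,"ty": 0,"tz": -3,"yaw": 0,"claw": 8.5},
    {"tx": 0,"ty": 0,"tz": -3.5,"yaw": 0,"claw": 8.5},
    {"tx": 0,"ty": 0,"tz": -2.5,"yaw": 0,"claw": 8.5},
    {"tx": 0,"ty": 0,"tz": -1.2,"yaw": 0,"claw": 8.5},
    {"tx": 0.42,"ty": 0.26,"tz": 0,"yaw": 0,"claw": 8.5},
    {"tx": 0.34,"ty": 0.21,"tz": 0,"yaw": 0,"claw": 8.5},
    {"tx": 0.26,"ty": 0.16,"tz": 0,"yaw": 0,"claw": 8.5},
    {"tx": 0.26,"ty": 0.16,"tz": 0,"yaw": 0,"claw": 8.5},
    {"tx": 0.26,"ty": 0.16,"tz": 0,"yaw": 0,"claw": 8.5},
    {"tx": 0.26,"ty": 0.16,"tz": 0,"yaw": 0,"claw": 8.5},
  ],
)

```text
time_s: 35.9
position: [0.4435, 0.0595, 0.0331]
tool_rot: [[-0.524, 0.852, 0.001], [0.852, 0.524, -0.0], [-0.001, 0.001, -1.0]]
ft_force: [-1.2, -1.8, 1.7]
grip_width: 0.0849
gripper_force: 1.2
```

Run:
```python
from h import *
hand('w28')
```

```text
t 35.9 p [443.5  59.5  33.1] yawy 31.62 F [-1.2 -1.8  1.7] w 84.9 gf 1.2 q [ -8.  27. 106.   0.  47. -39.]
tool housing [-238.9    1.7]
bar 5491 [[-196.8, -9.3, 62.6], [-174.6, 20.1, 69.7], [-141.7, 44.5, 75.6]]
panel 2156 [[-179.6, -9.9, 104.2], [-174.9, 0.5, 107.3], [-142.2, 13.5, 111.7]]
```

Call:
servo_tool(
  steps=[
    {"tx": 0.34,"ty": 0.21,"tz": 0,"yaw": 0,"claw": 8.5},
    {"tx": 0.42,"ty": 0.26,"tz": 0,"yaw": 0,"claw": 8.5},
    {"tx": 0.51,"ty": 0.32,"tz": 0,"yaw": 0,"claw": 8.5},
    {"tx": 0.51,"ty": 0.31,"tz": 0,"yaw": 0,"claw": 8.5},
    {"tx": 0.51,"ty": 0.32,"tz": 0,"yaw": 0,"claw": 8.5},
    {"tx": 0.51,"ty": 0.31,"tz": 0,"yaw": 0,"claw": 8.5},
    {"tx": 0.51,"ty": 0.32,"tz": 0,"yaw": 0,"claw": 8.5},
    {"tx": 0.51,"ty": 0.31,"tz": 0,"yaw": 0,"claw": 8.5},
    {"tx": 0.51,"ty": 0.32,"tz": 0,"yaw": 0,"claw": 8.5},
    {"tx": 0.51,"ty": 0.31,"tz": 0,"yaw": 0,"claw": 8.5},
    {"tx": 0.51,"ty": 0.32,"tz": 0,"yaw": 0,"claw": 8.5},
    {"tx": 0.51,"ty": 0.31,"tz": 0,"yaw": 0,"claw": 8.5},
    {"tx": 0.51,"ty": 0.32,"tz": 0,"yaw": 0,"claw": 8.5},
    {"tx": 0.51,"ty": 0.31,"tz": 0,"yaw": 0,"claw": 8.5},
    {"tx": 0.42,"ty": 0.26,"tz": 0,"yaw": 0,"claw": 8.5},
    {"tx": 0.34,"ty": 0.21,"tz": 0,"yaw": 0,"claw": 8.5},
  ],
)

```text
time_s: 37.55
position: [0.5197, 0.1069, 0.0325]
tool_rot: [[-0.524, 0.852, -0.0], [0.852, 0.524, 0.0], [0.0, -0.0, -1.0]]
ft_force: [-2.8, -1.1, 1.9]
grip_width: 0.0851
gripper_force: 1.4
```

Run:
```python
from h import *
hand('w29')
im,d,m=snap('top'); P=pts(d,m).reshape(-1,3); H=np.c_[(P[:,:2]-M)@RH,P[:,2]]*1000
k=(H[:,2]>98)&(H[:,2]<114)&(abs(H[:,1])<110)&(H[:,0]<5)&(H[:,0]>-180); print('panel top',k.sum(), np.round(np.percentile(H[k],[2,50,98],0),1).tolist())
```

```text
t 37.55 p [519.7 106.9  32.5] yawy 31.62 F [-2.8 -1.1  1.9] w 85.1 gf 1.4 q [ -1.  33.  92.   0.  55. -33.]
tool housing [-149.1    1.8]
bar 6359 [[-198.1, -9.5, 62.5], [-87.1, 16.0, 69.6], [-51.9, 44.4, 75.6]]
panel 3170 [[-162.2, -9.8, 104.1], [-87.8, 5.6, 107.2], [-53.1, 17.5, 111.8]]
panel top 165 [[-53.7, -103.6, 99.0], [-50.9, -4.5, 107.5], [-47.1, 102.0, 112.6]]
```

Call:
servo_tool(
  steps=[
    {"tx": 0.34,"ty": 0.21,"tz": 0,"yaw": 0,"claw": 8.5},
    {"tx": 0.42,"ty": 0.26,"tz": 0,"yaw": 0,"claw": 8.5},
    {"tx": 0.42,"ty": 0.26,"tz": 0,"yaw": 0,"claw": 8.5},
    {"tx": 0.42,"ty": 0.26,"tz": 0,"yaw": 0,"claw": 8.5},
    {"tx": 0.42,"ty": 0.26,"tz": 0,"yaw": 0,"claw": 8.5},
    {"tx": 0.42,"ty": 0.26,"tz": 0,"yaw": 0,"claw": 8.5},
    {"tx": 0.34,"ty": 0.21,"tz": 0,"yaw": 0,"claw": 8.5},
    {"tx": 0.25,"ty": 0.16,"tz": 0,"yaw": 0,"claw": 8.5},
    {"tx": 0.25,"ty": 0.16,"tz": 0,"yaw": 0,"claw": 8.5},
    {"tx": 0.17,"ty": 0.1,"tz": 0,"yaw": 0,"claw": 8.5},
    {"tx": 0.17,"ty": 0.1,"tz": 0,"yaw": 0,"claw": 8.5},
    {"tx": 0.17,"ty": 0.1,"tz": 0,"yaw": 0,"claw": 8.5},
  ],
)

```text
time_s: 38.85
position: [0.5573, 0.1301, 0.0326]
tool_rot: [[-0.524, 0.852, -0.0], [0.852, 0.524, 0.0], [0.0, -0.0, -1.0]]
ft_force: [-1.9, -2.4, 0.0]
grip_width: 0.085
gripper_force: 1.3
```

```bash
cat >> h.py <<'E'
def ptop():
    im,d,m=snap('top'); P=pts(d,m).reshape(-1,3); H=np.c_[(P[:,:2]-M)@RH,P[:,2]]*1000
    k=(H[:,2]>98)&(H[:,2]<114)&(abs(H[:,1])<110)&(H[:,0]<5)&(H[:,0]>-180); print('panel top',k.sum(), np.round(np.percentile(H[k],[2,50,98],0),1).tolist())
    k=(H[:,2]>60)&(H[:,2]<76)&(abs(H[:,1])<58)&(abs(H[:,1])>25)&(H[:,0]<5)&(H[:,0]>-180); print('bar top',k.sum(), np.round(np.percentile(H[k],[2,50,98],0),1).tolist())
E
python3 - <<'E'
from h import *
st(); ptop()
E
```

```text
t 38.85 p [557.3 130.1  32.6] yawy 31.61 F [-1.9 -2.4  0. ] w 85.0 gf 1.3 q [  1.  36.  86.   0.  59. -30.]
panel top 165 [[-173.9, -104.4, 99.1], [-8.2, -13.2, 107.5], [-4.0, 102.7, 112.2]]
bar top 67 [[-50.1, -56.0, 63.7], [-39.8, -45.2, 69.9], [-10.0, 32.1, 75.6]]
```

Call:
servo_tool(
  steps=[
    {"tx": 0.1,"ty": 0.06,"tz": 0,"yaw": 0,"claw": 8.5},
    {"tx": 0.1,"ty": 0.06,"tz": 0,"yaw": 0,"claw": 8.5},
    {"tx": 0.1,"ty": 0.06,"tz": 0,"yaw": 0,"claw": 8.5},
    {"tx": 0.1,"ty": 0.06,"tz": 0,"yaw": 0,"claw": 8.5},
    {"tx": 0.1,"ty": 0.06,"tz": 0,"yaw": 0,"claw": 8.5},
  ],
)

```text
time_s: 39.4
position: [0.5623, 0.1331, 0.0326]
tool_rot: [[-0.524, 0.852, -0.0], [0.852, 0.524, 0.0], [0.0, -0.0, -1.0]]
ft_force: [-1.6, -0.8, 0.6]
grip_width: 0.0849
gripper_force: 1.3
```

Call:
servo_tool(
  steps=[
    {"tx": 0.08,"ty": 0.05,"tz": 0,"yaw": 0,"claw": 8.5},
    {"tx": 0.08,"ty": 0.05,"tz": 0,"yaw": 0,"claw": 8.5},
    {"tx": 0.08,"ty": 0.05,"tz": 0,"yaw": 0,"claw": 8.5},
    {"tx": 0,"ty": 0,"tz": 0,"yaw": 0,"claw": 8.5},
  ],
)

```text
time_s: 39.8
position: [0.5629, 0.1335, 0.0328]
tool_rot: [[-0.524, 0.852, -0.005], [0.852, 0.524, -0.002], [0.001, -0.005, -1.0]]
ft_force: [-12.2, -9.5, 7.3]
grip_width: 0.0854
gripper_force: 7.6
```

It has stopped with 15 N at the predicted home position. I'll back off and check.

Call:
servo_tool(
  steps=[
    {"tx": -0.25,"ty": -0.15,"tz": 0,"yaw": 0,"claw": 8.5},
    {"tx": -1,"ty": -0.62,"tz": 0,"yaw": 0,"claw": 8.5},
    {"tx": -2.5,"ty": -1.55,"tz": 0,"yaw": 0,"claw": 8.5},
    {"tx": -3.4,"ty": -2.1,"tz": 0,"yaw": 0,"claw": 8.5},
    {"tx": -3.4,"ty": -2.1,"tz": 0,"yaw": 0,"claw": 8.5},
    {"tx": -1,"ty": -0.6,"tz": 3,"yaw": 0,"claw": 8.5},
    {"tx": 0,"ty": 0,"tz": 4,"yaw": 0,"claw": 8.5},
    {"tx": 0,"ty": 0,"tz": 4,"yaw": 0,"claw": 8.5},
    {"tx": 0,"ty": 0,"tz": 0,"yaw": 0,"claw": 8.5},
    {"tx": 0,"ty": 0,"tz": 0,"yaw": 0,"claw": 8.5},
  ],
)

```text
time_s: 40.8
position: [0.4497, 0.0634, 0.1431]
tool_rot: [[-0.524, 0.852, 0.003], [0.852, 0.524, -0.0], [-0.001, 0.002, -1.0]]
ft_force: [1.2, 0.8, -0.3]
grip_width: 0.0849
gripper_force: 0.0
```

Run:
```python
from h import *
hand('w30'); ptop()
a=np.load('top.npz')['W']; im,d,m=snap('top'); W=pts(d,m)
for n,(u,v) in dict(flux=(252,146),relay=(260,170),spool=(287,143),screw=(124,235),trafo=(381,178),meter=(400,236)).items():
    print(n,np.round((np.median(W[v-2:v+3,u-2:u+3].reshape(-1,3),0)-np.median(a[v-2:v+3,u-2:u+3].reshape(-1,3),0))*1000))
cv2.imwrite('pics/t9.png',cv2.resize(im[70:290,90:350],None,fx=2.5,fy=2.5)[...,::-1])
```

```text
t 40.8 p [449.7  63.4 143.1] yawy 31.61 F [ 1.2  0.8 -0.3] w 84.9 gf 0.0 q [ -7.  17.  97.   0.  66. -39.]
tool housing [-231.5    1.7]
bar 1368 [[-43.4, -43.3, 63.3], [-40.6, 2.7, 69.4], [-33.8, 43.7, 71.7]]
panel 168 [[-3.8, -106.7, 104.1], [-1.9, -97.5, 106.5], [4.5, -80.4, 108.4]]
panel top 73 [[-5.5, -104.6, 98.5], [-3.4, -11.2, 105.0], [-0.6, 99.9, 111.6]]
bar top 130 [[-43.4, -55.4, 64.1], [-34.0, -25.3, 69.7], [-2.9, 55.8, 74.6]]
flux [-0.  0.  1.]
relay [0. 0. 0.]
spool [ 0. -0. -1.]
screw [ 0. -0.  1.]
trafo [-0.  1. -1.]
meter [0. 1. 1.]
```

View pics/w30.png

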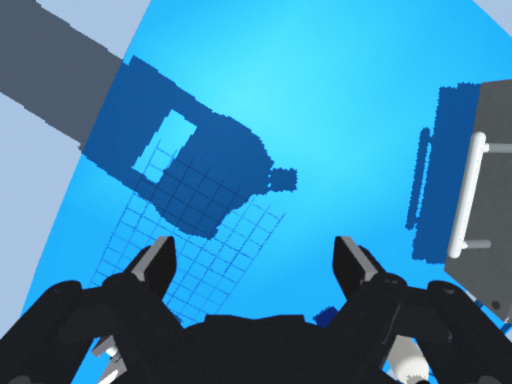

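The wrist view shows the bar (column 470) spanning housing x -43.4 to -33.8, so its centre is at the home position. The front panel is flush with the mouth, and the bystanders have not moved. I'm handing the job in.

Run:
```python
from h import *
print(env.close_job())
```

```text
the job is handed in; nothing more can be done
None
```

The job is handed in at about 41 s. The module sits flat in the tray, the lever was pressed with at most about 17 N, and the tray was eased in until it stopped with 15 N at the home position. While opening and pressing, the gripper brushed the overhanging bench meter several times, with up to about 24 N. The bystanders on the bench did not move.

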